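# Right the fallen solvent bottles in the tray

## Robot

A 6-joint arm with a two-finger parallel gripper is mounted at the origin on the work surface. World frame = base frame: x ahead of the robot, y to its left, z up, the work surface at z = 0. Lengths are in m, angles in rad, forces in N, time in s.
With the tool pointing down it reaches from about 0.375 to 0.9 m from the base axis. Payload 3.1 kg.
Tool frame: the origin (TCP) lies midway between the tips of the shut fingers; the grasp point (between the pads) lies 19 mm behind it (manip.pinch_z is the distance from the TCP to the grasp point, in m); z points along the fingers, y is the line along which they close (so a half turn about z gives the same grasp; the last joint's range is limited). The gripper opens to 85 mm and grips with 20 to 120 N. Pads are 22 mm wide; open, the fingers measure 114 mm over their backs; the gripper's body (76 mm by 85 mm) begins 54 mm behind the grasp point. The pads swing forward as they close: fully open they stand 13 mm farther back than shut.
Start: joints at [1.079, 0.527, 1.433, -0, 1.181, -0.178], TCP at [0.192, 0.595, 0.231] pointing down, gripper open.
Joint ranges: [-3.08, 3.08], [-0.75, 2.2], [0.22, 2.44], [-1.43, 4.57], [0, 2.65], [-2.85, 2.85]. Speed limits (rad/s): [2.79, 2.79, 3.14, 3.14, 3.14, 3.14].

## Interface

Orientations are given as a unit quaternion [x, y, z, w].
In Python, from station import manip, viewer, ticket gives the robot as it stands.
- The arm moves only by the shell command python3 -m creep 'ROWS' [FORCE]. ROWS is JSON, a list of rows, each an object with "slide": the shift along the tool's x, y, z in cm, a list of three; "angular": the turn, a rotation vector about the tool's x, y, z in rad, a list of three; "claw": the opening, from -1 (shut) to 1 (fully open). A call has 1 to 10 rows; each row shifts and turns the commanded pose from where the row before left it, along the tool's axes as they then stand; what a row does not reach is not made up. A row lasts 1/12 s, in which the tool goes at most 41.7 mm and 7.16 degrees, less where a joint would pass 70% of its speed; a pose out of reach is approached as far as the arm can. A call with a gripper value outside its range is refused whole. The fingers move at their own pace and stop on an object; FORCE is the grip in N (left out, the last holds). Time passes only in rows, so rows that do not move let the fingers close. It gives the time, the measured TCP pose, the force, the opening and the grip force at its end, in the units of the state.
- manip.sense(): the state, without advancing time (a new reading comes with each control period).
- viewer.snapshot(name): name is "scene" or "top"; returns the picture (420x560x3 uint8, blue, green, red); there is no depth.
- viewer.calibration(name): a dict with "fov_y" (degrees; the focal length in pixels is half the picture's height over the tangent of half this angle, whatever the lens; pixels are square), "cx", "cy" (the principal point, pixels), "k1" (the pictures are not rectified: a ray, as slopes to the right and down, at radius r is drawn at 1 + k1 r^2 times it, then the intrinsics apply), "T" (4x4, takes a point from camera to world coordinates). Camera axes: x right, y up, looking along -z (the intrinsics and any distortion apply to the point x, -y, -z); pixel columns grow to the right and rows downward; lengths in m; the calibration is good to about 2 mm. A picture is of the moment at which its call begins. calibration takes no time and is no camera call.
- ticket.sign_off(): hands the job in; it is judged then, once.
The state is a dict: "t": time; "q": joint angles; "qd": joint speeds; "tau": joint torques, N m; "tcp_pos": TCP position; "tool_rot": TCP orientation; "force": force on the tool from outside, world axes, zero at the start; "ft_torque": the same for the moment, N m; "finger_gap": opening from 0.0 (shut) to 1.0 (fully open); "gripper_force": force on a finger pad.
Only numpy, scipy, OpenCV 4.12 (cv2) and the standard library are available. Lean on these libraries where they do the work, as an engineer would, in place of code of your own. Each camera call takes 0.05 s, during which the arm holds its last target. There are 200 camera calls.

## Task

Two solvent bottles have been knocked over on the bench. Stand each one upright in the grey tray, wholly on the pad of its cap's colour (the amber bottle on the orange pad, the clear bottle on the blue pad), setting the glass down gently and letting go. Leave everything else standing where it is.

Things in the scene. Friction and masses are not known exactly. Their poses are not given: they have to be found in the camera images.
- amber_bottle: Amber glass square laboratory bottle with orange screw cap and white paper label, 120 mm long, about 0.22 kg. Square body 50 by 50 mm for 72 mm from the base, then a 22 mm sloping shoulder, round 27 mm neck, and a cap 35 mm in diameter and 20 mm long. Origin: centre of the base; own z runs from base to cap. Starts lying on the bench, cap within 70 degrees of towards the robot, on one flat face.
- clear_bottle: Clear glass square laboratory bottle with blue screw cap and white paper label, 110 mm long, about 0.18 kg. Square body 46 by 46 mm for 66 mm from the base, then a 22 mm sloping shoulder, round 25 mm neck, and a cap 33 mm in diameter and 20 mm long. Origin: centre of the base; own z runs from base to cap. Starts lying on the bench, cap within 70 degrees of towards the robot, on one flat face.
- tray: Fixed grey plastic tray beyond the bottles, 124 mm (own x) by 430 mm (own y), floor 5 mm thick, rim 16 mm high and 5 mm thick. Origin: centre of the underside; own x points away from the robot. Four places in a row along own y, 105 mm apart, hold the two pads, the tall bottle and the white jar in any order.
- orange_pad: Fixed round orange pad on the tray floor, 92 mm in diameter, 4 mm thick, for the amber bottle. Origin: centre of its underside, 5 mm above the bench; its top is 9 mm above the bench.
- blue_pad: Fixed round blue pad on the tray floor, 92 mm in diameter, 4 mm thick, for the clear bottle. Origin: centre of its underside, 5 mm above the bench; its top is 9 mm above the bench.
- tall_bottle: Bystander standing in the tray: clear bottle with grey cap, 60 mm in diameter, 145 mm tall. Origin: centre of the base; own z up.
- white_jar: Bystander standing in the tray: white jar with black lid, 62 mm in diameter, 88 mm tall. Origin: centre of the base; own z up.
- beaker: Bystander on the bench between the fallen bottles: small glass beaker, 50 mm in diameter, 50 mm tall. Origin: centre of the base; own z up.
- sample_vial: Bystander on the bench nearer the robot: glass vial with red cap, 26 mm in diameter, 54 mm tall. Origin: centre of the base; own z up.
- vial_rack: Bystander on the right: blue rack of small vials, 70 mm (own x) by 140 mm (own y), 43 mm tall with its vials. Origin: centre of the underside; own z up.
- wash_bottle: Bystander on the left: white wash bottle with red cap, 64 mm in diameter, 131 mm to the top of the cap, with a thin spout to 168 mm. Origin: centre of the base; own z up.
- tip_box: Bystander on the right: yellow box with clear lid, 85 mm (own x) by 120 mm (own y), 58 mm tall. Origin: centre of the underside; own z up.
Not all that is in view belongs to the job. There is more than one size of the orange_pad; the one meant has the size given above.

How it is judged:
At the end, for the whole second after the job is handed in: The amber bottle stands upright (within 0.08 rad) and at rest on the orange pad and the clear bottle on the blue pad, each base resting on the pad's top and centred on it within 19 mm; every bystander is still upright within 20 mm of its place (angle between each of amber_bottle, clear_bottle's own z axis and vertical below 0.08 rad and horizontal distance between amber_bottle and orange_pad below 0.019 m and z of amber_bottle in the frame of orange_pad between 0.001 and 0.008 m and linear speed of each of amber_bottle, clear_bottle below 0.02 m/s and angular speed of each of amber_bottle, clear_bottle below 0.2 rad/s and horizontal distance between clear_bottle and blue_pad below 0.019 m and z of clear_bottle in the frame of blue_pad between 0.001 and 0.008 m); the robot touches nothing.
It fails at once if the tall bottle or the white jar in the tray is pushed more than 20 mm from its place or tipped over (distance of any of tall_bottle, white_jar from where it was at the start of the episode above 0.02 m or angle between any of tall_bottle, white_jar's own z axis and vertical above 0.35 rad).
It fails at once if the beaker or the sample vial is pushed more than 20 mm from its place or tipped over (distance of any of beaker, sample_vial from where it was at the start of the episode above 0.02 m or angle between any of beaker, sample_vial's own z axis and vertical above 0.35 rad).
It fails at once if the vial rack, wash bottle or tip box is pushed more than 20 mm from its place or tipped over (distance of any of vial_rack, wash_bottle, tip_box from where it was at the start of the episode above 0.02 m or angle between any of vial_rack, wash_bottle, tip_box's own z axis and vertical above 0.35 rad).
It fails at once if the amber bottle is dropped or banged down: within 16 mm of the pad's top it moves faster than 0.4 m/s, or it is pressed on its pad with over 40 N ((horizontal distance between amber_bottle and orange_pad below 0.05 m and z of amber_bottle in the frame of orange_pad below 0.02 m and linear speed of amber_bottle above 0.4 m/s) or contact force between amber_bottle and orange_pad above 40 N).
It fails at once if the clear bottle is dropped or banged down: within 16 mm of the pad's top it moves faster than 0.4 m/s, or it is pressed on its pad with over 40 N ((horizontal distance between clear_bottle and blue_pad below 0.05 m and z of clear_bottle in the frame of blue_pad below 0.02 m and linear speed of clear_bottle above 0.4 m/s) or contact force between clear_bottle and blue_pad above 40 N).
It also fails if it takes over 69 s, if anything falls off the work surface, if the arm or the gripper's body presses on something with over 40 N, if the wrist force passes 120 N, or if a joint passes its speed limit or range.

## Working session

There is one attempt and no reset: what is moved stays moved. The work goes in short steps, Python scripts to look and compute and a shell command to move; the robot and the scene stay as the last step left them, time stands still between calls to the robot, and variables do not carry over. Pictures are saved under pics/ and viewed, at most 10 in all, crops included, and the job is handed in when it is done.

```bash
mkdir -p pics; ls; python3 - <<'E'
from station import manip, viewer
import cv2,numpy as np,json
for n in("scene","top"):
    im=viewer.snapshot(n); cv2.imwrite(f"pics/{n}0.png",im)
    c=viewer.calibration(n); print(n,c)
s=manip.sense(); print(s['t'],s['q'],s['tcp_pos'],s['tool_rot'],s['finger_gap'],manip.pinch_z)
E
```

```text
pics
scene {'fov_y': 42.59198235883774, 'cx': 279.62336082077127, 'cy': 209.4745946086095, 'k1': -0.03915958481140074, 'T': array([[ 0.3736434 , -0.69705866,  0.61196392,  1.33964883],
       [ 0.92733717,  0.29557515, -0.22952366, -0.41657259],
       [-0.02088987,  0.65325689,  0.7568481 ,  1.1447584 ],
       [ 0.        ,  0.        ,  0.        ,  1.        ]])}
top {'fov_y': 51.30849091523294, 'cx': 290.07401084246794, 'cy': 209.68816626145244, 'k1': -0.10773570612257122, 'T': array([[-0.00632657,  0.98863144, -0.15022598,  0.28035478],
       [-0.99981496, -0.00898294, -0.01701052, -0.08363487],
       [-0.01816661,  0.15009057,  0.98850533,  1.17551992],
       [ 0.        ,  0.        ,  0.        ,  1.        ]])}
0.1 [ 1.07952481e+00  5.28374460e-01  1.43379165e+00 -1.04409214e-05
  1.18140793e+00 -1.78462283e-01] [0.19197131 0.5940991  0.23042515] [ 1.55765686e-01  9.87793536e-01 -9.37250001e-04 -3.21025027e-04] 0.9941848216579575 0.0187
```

View pics/scene0.png

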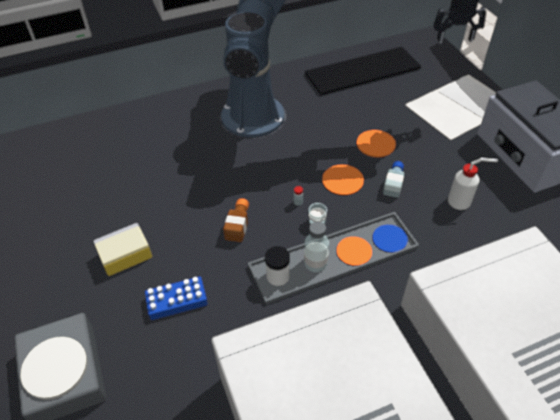

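View pics/top0.png

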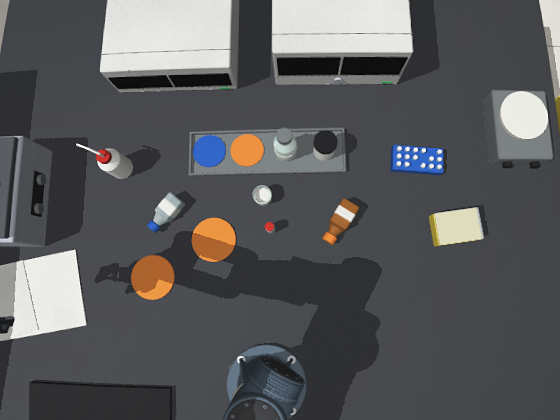

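Top view: amber bottle at about (342,220), cap at (330,238). Clear bottle is at about (168,210), cap at (154,226). The tray holds the blue pad (209,151), orange pad (247,150), tall bottle (285,145) and jar (325,145). The beaker is at (262,194) and the vial at (269,228). Two larger orange discs on the bench are decoys. In the scene view the tray pads are at (354,251) and (390,239).

```bash
cat > h.py <<'E'
import cv2,numpy as np
from station import manip, viewer
def ray(n,uv):
    c=viewer.calibration(n); f=210/np.tan(np.radians(c['fov_y']/2))
    K=np.array([[f,0,c['cx']],[0,f,c['cy']],[0,0,1]])
    p=cv2.undistortPoints(np.array(uv,float).reshape(-1,1,2),K,np.array([c['k1'],0,0,0,0]))[:,0]
    T=c['T']; d=np.c_[p[:,0],-p[:,1],-np.ones(len(p))]@T[:3,:3].T
    return T[:3,3],d
def plane(n,uv,z):
    o,d=ray(n,uv); return o+d*((z-o[2])/d[:,2])[:,None]
def tri(a,b):  # scene uv, top uv -> point, miss
    o1,d1=ray('scene',a);o2,d2=ray('top',b)
    A=np.c_[d1[0],-d2[0]];s=np.linalg.lstsq(A,o2-o1,rcond=None)[0]
    p,q=o1+s[0]*d1[0],o2+s[1]*d2[0];return (p+q)/2,np.linalg.norm(p-q)
def blobs(im,lo,hi,roi,amin=15):
    x,y,X,Y=roi; m=np.zeros(im.shape[:2],np.uint8)
    m[y:Y,x:X]=cv2.inRange(cv2.cvtColor(im,cv2.COLOR_BGR2HSV),lo,hi)[y:Y,x:X]
    cs,_=cv2.findContours(m,cv2.RETR_EXTERNAL,cv2.CHAIN_APPROX_NONE)
    return sorted([c for c in cs if cv2.contourArea(c)>amin],key=cv2.contourArea,reverse=True)
def cen(c):
    m=cv2.moments(c);return np.array([m['m10'],m['m01']])/m['m00']
E
python3 - <<'E'
from h import *
S=cv2.imread('pics/scene0.png');T=cv2.imread('pics/top0.png')
O=((5,150,120),(18,255,255));B=((105,140,60),(125,255,255));A=((3,90,30),(20,255,255));W=((0,0,150),(180,60,255))
R={'pad_o':(O,(330,230,380,270),(225,130,268,170)),'pad_b':(B,(365,220,412,255),(190,130,230,170)),
'cap_a':(((5,150,175),(18,255,255)),(225,195,255,212),(320,228,342,248)),'cap_c':(B,(385,155,410,178),(145,215,165,235)),
'body_a':(A,(220,195,255,245),(318,195,365,248)),'lab_a':(W,(220,205,255,245),(325,195,360,235)),'lab_c':(W,(380,165,410,200),(150,190,185,225)),
'clear':(((0,0,75),(180,255,255)),(380,155,412,200),(145,190,188,232))}
for k,((lo,hi),a,b) in R.items():
    x,y=blobs(S,lo,hi,a),blobs(T,lo,hi,b)
    if not x or not y: print(k,len(x),len(y));continue
    p,m=tri(cen(x[0]),cen(y[0]));print(k,cen(x[0]).round(1),cen(y[0]).round(1),cv2.contourArea(x[0]),cv2.contourArea(y[0]),p.round(4),'miss',round(m,4))
    if k in('body_a','clear','pad_o','pad_b'):
        z={'body_a':.04,'clear':.04}.get(k,.009)
        w=plane('top',y[0].reshape(-1,2),z)[:,:2];print('   rect',cv2.minAreaRect((w*1000).astype(np.float32)))
cr=lambda I,x,y,w,h:cv2.resize(I[y:y+h,x:x+w],(400,300),interpolation=cv2.INTER_CUBIC)
cv2.imwrite('pics/crop.png',np.vstack([np.hstack([cr(T,310,190,64,48+0),cr(T,135,188,64,48)]),np.hstack([cr(S,208,195,64,48),cr(S,364,155,64,48)])]))
E
```

```text
pad_o [353.7 250.6] [246.8 149.9] 732.5 769.5 [0.6266 0.0547 0.0064] miss 0.0017
   rect ((626.2603759765625, 54.870140075683594), (89.39957427978516, 86.23773956298828), 89.23844909667969)
pad_b [389.6 237.9] [208.8 150.7] 698.5 766.5 [0.6263 0.1614 0.0063] miss 0.0013
   rect ((625.8902587890625, 161.69351196289062), (88.61408996582031, 90.76385498046875), 45.869014739990234)
cap_a [242.6 201.7] [329.1 237.5] 44.5 76.0 [ 0.3791 -0.1649  0.0386] miss 0.0007
cap_c [398.3 164.1] [153.1 226.1] 47.0 77.5 [0.4136 0.3043 0.0331] miss 0.0035
body_a [233.1 231.9] [335.3 228. ] 307.5 412.5 [ 0.4097 -0.1989 -0.042 ] miss 0.0206
   rect ((401.1963806152344, -179.49627685546875), (50.67399978637695, 77.33058166503906), 55.602256774902344)
lab_a [235.3 219.3] [344.4 212.8] 113.5 141.0 [ 0.4416 -0.2056  0.0511] miss 0.0007
lab_c [394.6 177.7] [165.5 208.1] 251.5 412.5 [0.4603 0.268  0.0361] miss 0.0026
clear [394.5 178.8] [160.6 207.8] 560.5 1174.0 [0.46   0.2762 0.031 ] miss 0.0165
   rect ((456.01171875, 270.88165283203125), (113.1080322265625, 106.65154266357422), 2.534538507461548)
```

View pics/crop.png

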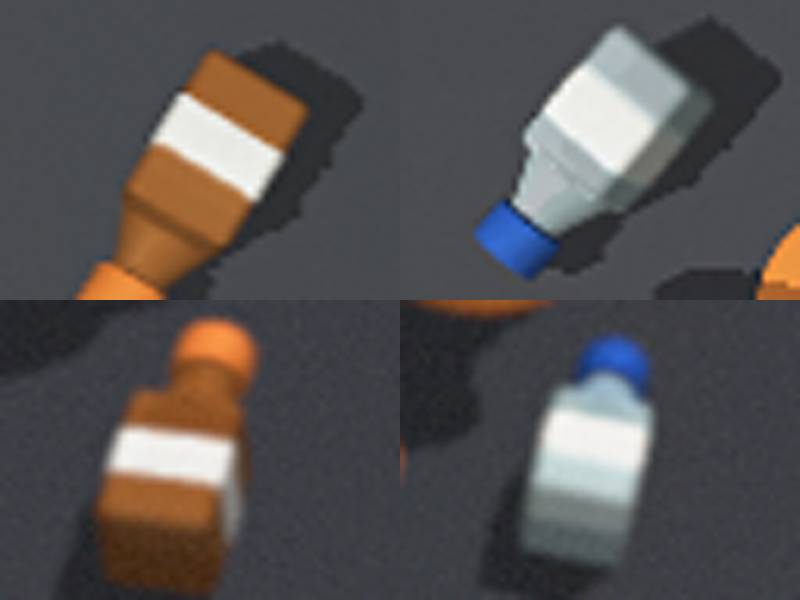

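Top row (top view, ×6.25): the amber top face has its base corners at (213,52),(307,107) and shoulder corners at (222,245),(125,190). The clear top face has base corners at (220,25),(290,92) and label corners at (182,62),(248,118),(207,172),(143,115), in panel coordinates. The label's triangulated height (51 mm) confirms the amber bottle lies on a flat face.

```bash
python3 - <<'E'
from h import *
def cp(p,o): return (np.array(p)+.5)/6.25-.5+np.array(o)
for n,P,o,z in(('amber',[(213,52),(307,107),(222,245),(125,190)],(310,190),.05),('clear',[(220,25),(290,92),(207,172),(143,115),(182,62),(248,118)],(135,188),.046)):
    w=plane('top',cp(P,o),z)[:,:2]; print(n,(w*1000).round(1).tolist(),'lens',np.linalg.norm(np.diff(w,axis=0),axis=1).round(4))
    bm=(w[0]+w[1])/2; sm=(w[2]+w[3])/2
    print(' base mid',bm,'other mid',sm,'yaw',np.degrees(np.arctan2(*(sm-bm)[::-1])),'edges',[np.degrees(np.arctan2(*(w[j]-w[i])[::-1])) for i,j in((0,3),(1,2),(0,1),(3,2))])
capc=plane('top',[(329.1,237.5),(153.1,226.1)],.035)[:,:2];print('caps',capc)
T=cv2.imread('pics/top0.png')
for n,r in(('a',(325,195,360,235)),('c',(155,190,185,222))):
    c=blobs(T,(0,0,190),(180,60,255),r)[0];w=plane('top',c.reshape(-1,2),.05 if n=='a' else .046)[:,:2];print(n,cen(c),cv2.minAreaRect((w*1000).astype(np.float32)))
print('vial,beaker',plane('top',[(269,228),(262,195)],.05),'jar,tall',plane('top',[(325,143)],.088),plane('top',[(285,137)],.145))
E
```

```text
amber [[481.3, -204.5], [457.7, -243.2], [400.2, -206.3], [423.5, -166.5]] lens [0.0453 0.0683 0.046 ]
 base mid [ 0.46947222 -0.22385694] other mid [ 0.41182825 -0.18640331] yaw 146.98658168795404 edges [np.float64(146.6993183752679), np.float64(147.27739077383387), np.float64(-121.429850861366), np.float64(-120.40473935756339)]
clear [[503.8, 256.3], [474.4, 224.9], [440.5, 259.6], [465.2, 288.3], [487.9, 272.2], [463.5, 242.6]] lens [0.043  0.0486 0.0379 0.0279 0.0384]
 base mid [0.48910108 0.24055802] other mid [0.45283077 0.27395762] yaw 137.3595086041146 edges [np.float64(140.25469897129426), np.float64(134.36949469023006), np.float64(-133.02643076709407), np.float64(-130.67214090299203)]
caps [[ 0.37926235 -0.16551766]
 [ 0.4127132   0.30179075]]
a [344.38721805 212.79699248] ((442.1495361328125, -205.86253356933594), (47.12086486816406, 22.656583786010742), 58.070648193359375)
c [166.10126582 205.73080169] ((462.8793640136719, 264.42108154296875), (43.02547836303711, 57.91413879394531), 45.564002990722656)
vial,beaker [[ 0.40391008 -0.00935249  0.05      ]
 [ 0.49102559  0.00910716  0.05      ]] jar,tall [[ 0.61886149 -0.15615699  0.088     ]] [[ 0.61750634 -0.05458916  0.145     ]]
```

```bash
cat > plan.py <<'E'
import sys,numpy as np
from scipy.spatial.transform import Rotation as R
from station import manip
# usage: plan.py x y z yaw_x_deg tilt_deg  -> tool-frame slide (cm) now, then rotvec
x,y,z,yaw,tilt=map(float,sys.argv[1:6]); s=manip.sense()
R0=R.from_quat(s['tool_rot'])
R1=R.from_euler('z',yaw,degrees=True)*R.from_euler('x',180,degrees=True)*R.from_euler('y',tilt,degrees=True)
p=np.array(s['tcp_pos']); d=np.array([x,y,z])-p; M=R0.as_matrix()
print('t',round(s['t'],2),'tcp',p.round(4),'q',np.round(s['q'],2),'yaw',np.degrees(np.arctan2(M[1,0],M[0,0])).round(1),'z',M[:,2].round(3))
print('F',np.round(s['force'],1),'gap',round(s['finger_gap'],3),'grip',s['gripper_force'])
print('slide now-frame cm',(R0.inv().apply(d)*100).round(2),'after-turn frame',(R1.inv().apply(d)*100).round(2),'rotvec',(R0.inv()*R1).as_rotvec().round(3))
E
python3 plan.py .4246 .2959 .16 138.5 0
```

```text
t 0.1 tcp [0.192  0.5941 0.2304] q [ 1.08  0.53  1.43 -0.    1.18 -0.18] yaw 162.1 z [-0.001 -0.002 -1.   ]
F [-0.5  0.7  0.2] gap 0.994 grip 0.0
slide now-frame cm [-31.31 -21.2    7.07] after-turn frame [-37.18  -6.92   7.04] rotvec [-0.002  0.     0.412]
```

```bash
python3 -m creep '[{"slide":[-3.1,-2.1,0.5],"angular":[0,0,0],"claw":1},{"slide":[-3.1,-2.1,0.5],"angular":[0,0,0],"claw":1},{"slide":[-3.1,-2.1,0.5],"angular":[0,0,0],"claw":1},{"slide":[-3.1,-2.1,0.5],"angular":[0,0,0],"claw":1},{"slide":[-3.1,-2.1,0.5],"angular":[0,0,0],"claw":1},{"slide":[-3.1,-2.1,0.5],"angular":[0,0,0],"claw":1},{"slide":[-3.1,-2.1,0.5],"angular":[0,0,0],"claw":1},{"slide":[-3.1,-2.1,0.5],"angular":[0,0,0],"claw":1},{"slide":[-3.1,-2.1,0.5],"angular":[0,0,0],"claw":1},{"slide":[-3.1,-2.1,0.5],"angular":[0,0,0],"claw":1}]' 40
python3 -m creep '[{"slide":[0,0,0],"angular":[0,0,0.103],"claw":1},{"slide":[0,0,0],"angular":[0,0,0.103],"claw":1},{"slide":[0,0,0],"angular":[0,0,0.103],"claw":1},{"slide":[0,0,0],"angular":[0,0,0.103],"claw":1},{"slide":[0,0,0],"angular":[0,-0.105,0],"claw":1},{"slide":[0,0,0],"angular":[0,-0.105,0],"claw":1},{"slide":[0,0,0],"angular":[0,-0.105,0],"claw":1},{"slide":[0,0,0],"angular":[0,-0.105,0],"claw":1},{"slide":[0,0,0],"angular":[0,-0.105,0],"claw":1},{"slide":[0,0,0],"angular":[0,0,0],"claw":1}]'
python3 plan.py .4246 .2959 .10 138.5 -30
```

```text
t: 0.93
tcp_pos: [0.4232, 0.2978, 0.1809]
tool_rot: [0.156, 0.988, -0.0, -0.0]
force: [0.0, 0.6, 0.0]
finger_gap: 0.998
gripper_force: 0.0
t: 1.77
tcp_pos: [0.4196, 0.3005, 0.1795]
tool_rot: [0.34, 0.904, -0.094, 0.242]
force: [-0.4, -0.2, -0.7]
finger_gap: 1.0
gripper_force: 0.0
t 1.77 tcp [0.4196 0.3005 0.1795] q [ 0.69  0.51  1.82 -0.71  0.86  0.33] yaw 138.9 z [ 0.375 -0.334 -0.865]
F [-0.4 -0.2 -0.7] gap 1.0 grip 0.0
slide now-frame cm [3.4  0.02 7.21] after-turn frame [ 3.39 -0.01  7.22] rotvec [-0.002  0.002  0.006]
```

```bash
python3 -m creep '[{"slide":[1.1,0,2.4],"angular":[0,0,0],"claw":1},{"slide":[1.1,0,2.4],"angular":[0,0,0],"claw":1},{"slide":[1.1,0,2.4],"angular":[0,0,0],"claw":1},{"slide":[0,0,0],"angular":[0,0,0],"claw":1}]'
python3 plan.py .4620 .2627 .0105 138.5 -30
python3 -c "
from h import *
T=viewer.snapshot('top');S=viewer.snapshot('scene')
cr=lambda I,x,y,w,h:cv2.resize(I[y:y+h,x:x+w],(400,300),interpolation=cv2.INTER_CUBIC)
cv2.imwrite('pics/pre1.png',np.hstack([cr(T,120,165,112,84),cr(S,348,130,112,84)]))"
```

```text
t: 2.1
tcp_pos: [0.4267, 0.2923, 0.0984]
tool_rot: [0.342, 0.904, -0.095, 0.239]
force: [-0.1, -0.4, -0.2]
finger_gap: 0.995
gripper_force: 0.0
t 2.1 tcp [0.4267 0.2923 0.0984] q [ 0.67  0.65  1.87 -0.84  0.72  0.5 ] yaw 138.6 z [ 0.367 -0.336 -0.867]
F [-0.1 -0.4 -0.2] gap 0.995 grip 0.0
slide now-frame cm [0.38 0.21 9.92] after-turn frame [0.41 0.12 9.92] rotvec [-0.008 -0.003  0.002]
```

View pics/pre1.png

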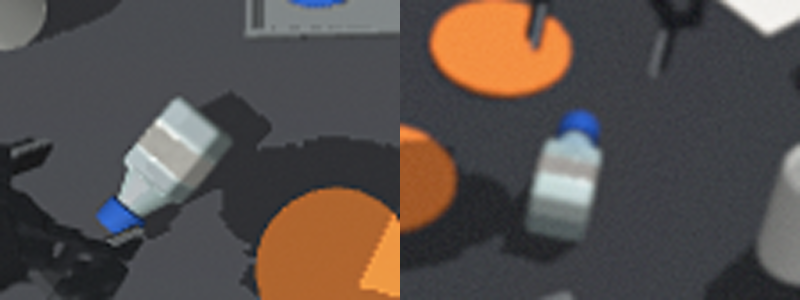

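Fingers at about (45,150) and (125,238) in the left panel straddle the clear bottle's axis once parallax is allowed for, and the cap and body lie as measured. Descend and grip.

```bash
python3 -m creep '[{"slide":[0.1,0.04,2.5],"angular":[0,0,0],"claw":1},{"slide":[0.1,0.04,2.5],"angular":[0,0,0],"claw":1},{"slide":[0.1,0.04,2.5],"angular":[0,0,0],"claw":1},{"slide":[0.1,0.04,1.8],"angular":[0,0,0],"claw":1},{"slide":[0,0,0.5],"angular":[0,0,0],"claw":1},{"slide":[0,0,0],"angular":[0,0,0],"claw":1}]'
python3 plan.py .4620 .2627 .0105 138.5 -30
python3 -m creep '[{"slide":[0,0,0],"angular":[0,0,0],"claw":-0.5},{"slide":[0,0,0],"angular":[0,0,0],"claw":-0.5},{"slide":[0,0,0],"angular":[0,0,0],"claw":-0.5},{"slide":[0,0,0],"angular":[0,0,0],"claw":-0.5},{"slide":[0,0,0],"angular":[0,0,0],"claw":-0.5},{"slide":[0,0,0],"angular":[0,0,0],"claw":-0.5},{"slide":[0,0,0],"angular":[0,0,0],"claw":-0.5},{"slide":[0,0,0],"angular":[0,0,0],"claw":-0.5}]' 40
python3 plan.py .4620 .2627 .0105 138.5 -30
```

```text
t: 2.7
tcp_pos: [0.4646, 0.2649, 0.0162]
tool_rot: [0.343, 0.903, -0.092, 0.243]
force: [-0.7, -0.1, -0.0]
finger_gap: 0.999
gripper_force: 0.0
t 2.7 tcp [0.4646 0.2649 0.0162] q [ 0.58  0.82  1.88 -1.09  0.58  0.71] yaw 138.4 z [ 0.375 -0.333 -0.865]
F [-0.7 -0.1 -0. ] gap 0.999 grip 0.0
slide now-frame cm [ 0.33 -0.34  0.47] after-turn frame [ 0.33 -0.34  0.47] rotvec [-0.001  0.002 -0.002]
t: 3.37
tcp_pos: [0.4636, 0.266, 0.0172]
tool_rot: [0.342, 0.903, -0.091, 0.244]
force: [-2.1, 1.8, 6.7]
finger_gap: 0.533
gripper_force: 42.0
t 3.37 tcp [0.4636 0.266  0.0172] q [ 0.58  0.82  1.88 -1.09  0.58  0.71] yaw 138.5 z [ 0.377 -0.332 -0.865]
F [-2.1  1.8  6.7] gap 0.533 grip 42.02920317649841
slide now-frame cm [ 0.25 -0.35  0.63] after-turn frame [ 0.25 -0.35  0.63] rotvec [ 0.002  0.003 -0.   ]
```

```bash
python3 -m creep '[{"slide":[-0.5,0,-0.87],"angular":[0,0,0],"claw":-0.5},{"slide":[-1.5,0,-2.6],"angular":[0,0,0],"claw":-0.5},{"slide":[-1.5,0,-2.6],"angular":[0,0,0],"claw":-0.5},{"slide":[-1.5,0,-2.6],"angular":[0,0,0],"claw":-0.5},{"slide":[-1.5,0,-2.6],"angular":[0,0,0],"claw":-0.5},{"slide":[-1.5,0,-2.6],"angular":[0,0,0],"claw":-0.5},{"slide":[-1,0,-1.73],"angular":[0,0,0],"claw":-0.5},{"slide":[0,0,0],"angular":[0,0.105,0],"claw":-0.5},{"slide":[0,0,0],"angular":[0,0.105,0],"claw":-0.5},{"slide":[0,0,0],"angular":[0,0.105,0],"claw":-0.5}]' 50
python3 -m creep '[{"slide":[0,0,0],"angular":[0,0.105,0],"claw":-0.5},{"slide":[0,0,0],"angular":[0,0.105,0],"claw":-0.5},{"slide":[0,0,0],"angular":[0,0,0.118],"claw":-0.5},{"slide":[0,0,0],"angular":[0,0,0.118],"claw":-0.5},{"slide":[0,0,0],"angular":[0,0,0.118],"claw":-0.5},{"slide":[0,0,0],"angular":[0,0,0.118],"claw":-0.5},{"slide":[0,0,0],"angular":[0,0,0.118],"claw":-0.5},{"slide":[0,0,0],"angular":[0,0,0.118],"claw":-0.5},{"slide":[0,0,0],"angular":[0,0,0.118],"claw":-0.5},{"slide":[0,0,0],"angular":[0,0,0.118],"claw":-0.5}]'
python3 -m creep '[{"slide":[0,0,0],"angular":[0,0,0.118],"claw":-0.5},{"slide":[0,0,0],"angular":[0,0,0.118],"claw":-0.5},{"slide":[0,0,0],"angular":[0,0,0.118],"claw":-0.5},{"slide":[0,0,0],"angular":[0,0,0.118],"claw":-0.5},{"slide":[0,0,0],"angular":[0,0,0.118],"claw":-0.5},{"slide":[0,0,0],"angular":[0,0,0.118],"claw":-0.5},{"slide":[0,0,0],"angular":[0,0,0.118],"claw":-0.5},{"slide":[0,0,0],"angular":[0,0,0.118],"claw":-0.5},{"slide":[0,0,0],"angular":[0,0,0.118],"claw":-0.5},{"slide":[0,0,0],"angular":[0,0,0.118],"claw":-0.5}]'
python3 plan.py .6322 .1625 .16 10 60
```

```text
t: 4.2
tcp_pos: [0.4622, 0.267, 0.1972]
tool_rot: [0.351, 0.931, -0.035, 0.096]
force: [0.1, -0.1, -2.2]
finger_gap: 0.537
gripper_force: 51.8
t: 5.03
tcp_pos: [0.4623, 0.2657, 0.1958]
tool_rot: [0.743, 0.67, -0.0, -0.0]
force: [-0.1, -0.1, -1.7]
finger_gap: 0.531
gripper_force: 51.7
t: 5.87
tcp_pos: [0.4623, 0.2658, 0.1958]
tool_rot: [0.99, 0.144, -0.0, -0.0]
force: [-0.5, -0.3, -1.3]
finger_gap: 0.527
gripper_force: 51.7
t 5.87 tcp [0.4623 0.2658 0.1958] q [0.31 0.45 1.7  0.   0.99 1.59] yaw 16.5 z [-0.001  0.    -1.   ]
F [-0.5 -0.3 -1.3] gap 0.527 grip 51.67929410934448
slide now-frame cm [13.36 14.73  3.57] after-turn frame [ 4.37 13.12 14.73] rotvec [-0.06   1.047  0.103]
```

```bash
cat > kin.py <<'E'
import numpy as np
from scipy.spatial.transform import Rotation as R
from scipy.optimize import least_squares
D=[([1.0795,.5284,1.4338,0,1.1814,-.1785],[.192,.5941,.2304]),([.69,.51,1.82,-.71,.86,.33],[.4196,.3005,.1795]),([.67,.65,1.87,-.84,.72,.5],[.4267,.2923,.0984]),([.58,.82,1.88,-1.09,.58,.71],[.4646,.2649,.0162]),([.31,.45,1.70,0,.99,1.59],[.4623,.2658,.1958])]
def rot(q,s4=1,c=np.pi/2):  # base->tool
    return R.from_euler('ZYZYZ',[q[0],q[1]+q[2],s4*q[3],q[4],q[5]*s4+c])
def fk(q,P):
    a=rot(q).apply([0,0,1]); r=P[0]*np.sin(q[1])+P[1]*np.sin(q[1]+q[2])+P[5]; z=P[2]+P[0]*np.cos(q[1])+P[1]*np.cos(q[1]+q[2])
    return R.from_euler('z',q[0]).apply([r,P[3],z])+P[4]*a
P=least_squares(lambda P:np.ravel([fk(q,P)-p for q,p in D]),[.4,.4,.3,.1,.2,0]).x
LO=np.array([-3.08,-.75,.22,-1.43,0,-2.85]);HI=np.array([3.08,2.2,2.44,4.57,2.65,2.85])
def target(yaw,tilt): return R.from_euler('z',yaw,degrees=True)*R.from_euler('x',180,degrees=True)*R.from_euler('y',tilt,degrees=True)
def ik(p,Rt):
    out=[]
    for q4 in(-1,0,.5,1.5,2.5,3.1,4):
      for q6 in(-2,-.7,.7,2):
        f=lambda q:np.r_[(fk(q,P)-p)*5,(rot(q).inv()*Rt).as_rotvec()]
        s=least_squares(f,[np.arctan2(p[1],p[0])-.15,.8,1.7,q4,.6,q6],bounds=(LO,HI))
        if s.cost<1e-6 and not any(np.allclose(s.x,o,atol=.05) for o in out): out.append(s.x)
    return out
E
python3 - <<'E'
from kin import *
print(P.round(4),[ (np.linalg.norm(fk(q,P)-p)*1000).round(1) for q,p in D])
# rotation check against measured
qm=R.from_quat([.343,.903,-.092,.243]); q=D[3][0]
for s4 in(1,-1):
  for c in(0,np.pi/2,np.pi,-np.pi/2): print(s4,c,(rot(q,s4,c).inv()*qm).magnitude().round(3))
for yaw in(-45,-20,5,30,60,90):
  for tilt in (60,):
    for z in(.046,.16):
      print(yaw,tilt,z,[o.round(2).tolist() for o in ik(np.array([.632,.162,z]),target(yaw,tilt))])
E
```

```text
Traceback (most recent call last):
  File "kin.py", line 10, in <module>
    P=least_squares(lambda P:np.ravel([fk(q,P)-p for q,p in D]),[.4,.4,.3,.1,.2,0]).x
      ~~~~~~~~~~~~~^^^^^^^^^^^^^^^^^^^^^^^^^^^^^^^^^^^^^^^^^^^^^^^^^^^^^^^^^^^^^^^^
  File "kin.py", line 10, in <lambda>
    P=least_squares(lambda P:np.ravel([fk(q,P)-p for q,p in D]),[.4,.4,.3,.1,.2,0]).x
                                       ~~^^^^^
  File "kin.py", line 8, in fk
    a=rot(q).apply([0,0,1]); r=P[0]*np.sin(q[1])+P[1]*np.sin(q[1]+q[2])+P[5]; z=P[2]+P[0]*np.cos(q[1])+P[1]*np.cos(q[1]+q[2])
      ~~~^^^
  File "kin.py", line 6, in rot
    return R.from_euler('ZYZYZ',[q[0],q[1]+q[2],s4*q[3],q[4],q[5]*s4+c])
           ~~~~~~~~~~~~^^^^^^^^^^^^^^^^^^^^^^^^^^^^^^^^^^^^^^^^^^^^^^^^^
  File "scipy/spatial/transform/_rotation.pyx", line 1413, in scipy.spatial.transform._rotation.Rotation.from_euler
ValueError: Expected axis specification to be a non-empty string of upto 3 characters, got ZYZYZ
```

```bash
sed -i "s/return R.from_euler('ZYZYZ'.*/return R.from_euler('ZYZ',[q[0],q[1]+q[2],s4*q[3]])*R.from_euler('YZ',[q[4],q[5]+c])/" kin.py
python3 - <<'E'
from kin import *
print(P.round(4),[ (np.linalg.norm(fk(q,P)-p)*1000).round(1) for q,p in D])
qm=R.from_quat([.343,.903,-.092,.243]); q=D[3][0]
for s4 in(1,-1): print(s4,(rot(q,s4).inv()*qm).magnitude().round(3))
for yaw in(-45,-20,5,30,60,90):
  for z in(.046,.16):
      print(yaw,z,[o.round(2).tolist() for o in ik(np.array([.632,.162,z]),target(yaw,60))])
E
```

```text
[0.4023 0.3759 0.3389 0.1118 0.2993 0.0378] [np.float64(30.0), np.float64(16.9), np.float64(9.3), np.float64(3.2), np.float64(6.5)]Traceback (most recent call last):
  File "<stdin>", line 4, in <module>
AttributeError: 'float' object has no attribute 'round'
```

```bash
python3 - <<'E'
import kin; from kin import *
qm=R.from_quat([.343,.903,-.092,.243]); q=D[3][0]
for s4 in(1,-1): print(s4,(rot(q,s4).inv()*qm).magnitude())
# refit, general elbow offset e (perp to forearm) 
def fk2(q,P,s4):
    a=rot(q,s4).apply([0,0,1]); t=q[1]+q[2]
    r=P[0]*np.sin(q[1])+P[1]*np.sin(t)+P[5]+P[6]*np.cos(t); z=P[2]+P[0]*np.cos(q[1])+P[1]*np.cos(t)-P[6]*np.sin(t)
    return R.from_euler('z',q[0]).apply([r,P[3],z])+P[4]*a
for s4 in(1,-1):
    s=least_squares(lambda P:np.ravel([fk2(q,P,s4)-p for q,p in D]),[.4,.4,.3,.1,.2,0,0]);print(s4,s.x.round(3),[float(np.linalg.norm(fk2(q,s.x,s4)-p)*1000) for q,p in D])
E
```

```text
1 0.004125420155120407
-1 2.179967021251405
1 [ 0.593  0.391  0.271  0.112  0.299 -0.002  0.115] [0.8332890181502837, 1.646103387878626, 1.8212759965461116, 0.8755301742429854, 1.218409524851676]
-1 [ 0.599  0.221 -0.378  0.108 -0.286  0.155  0.125] [5.321358864348537, 33.33788039779234, 6.579767716690824, 10.168544267938302, 28.669462597863312]
```

```bash
python3 - <<'E'
s=open('kin.py').read()
i=s.index('def fk(');j=s.index('LO=')
s=s[:i]+'''def fk(q,P):
    a=rot(q).apply([0,0,1]); t=q[1]+q[2]
    r=P[0]*np.sin(q[1])+P[1]*np.sin(t)+P[5]+P[6]*np.cos(t); z=P[2]+P[0]*np.cos(q[1])+P[1]*np.cos(t)-P[6]*np.sin(t)
    return R.from_euler('z',q[0]).apply([r,P[3],z])+P[4]*a
P=least_squares(lambda P:np.ravel([fk(q,P)-p for q,p in D]),[.4,.4,.3,.1,.2,0,0]).x
'''+s[j:]
open('kin.py','w').write(s)
E
python3 - <<'E'
from kin import *
for tilt in(60,):
 for yaw in(-45,-20,5,30,60,90):
  for z in(.046,.16):
      print(yaw,z,[[round(float(v),2) for v in o] for o in ik(np.array([.632,.162,z]),target(yaw,tilt))])
print('orange')
for yaw in(-30,0,30,50): print(yaw,[[round(float(v),2) for v in o] for o in ik(np.array([.632,.055,.046]),target(yaw,60))])
E
```

```text
-45 0.046 []
-45 0.16 []
-20 0.046 [[0.33, 0.98, 1.98, 3.9, 0.91, -1.71]]
-20 0.16 [[0.33, 0.73, 1.99, 4.06, 0.75, -1.96]]
5 0.046 [[0.07, 1.01, 2.14, 3.13, 1.06, -1.57]]
5 0.16 [[0.07, 0.72, 2.15, 3.12, 0.78, -1.57]]
30 0.046 [[-0.2, 1.01, 2.11, 2.41, 1.03, -1.55]]
30 0.16 [[-0.2, 0.72, 2.13, 2.27, 0.84, -1.31]]
60 0.046 [[-0.34, 0.98, 1.87, 1.57, 1.02, -1.23]]
60 0.16 [[-0.34, 0.75, 1.88, 1.44, 1.03, -0.97]]
90 0.046 [[-0.33, 1.02, 1.52, 1.01, 1.31, -0.98]]
90 0.16 [[-0.33, 0.84, 1.53, 0.98, 1.41, -0.84]]
orange
-30 [[0.17, 0.99, 2.02, 3.9, 0.94, -1.68]]
0 [[-0.15, 1.03, 2.19, 2.99, 1.13, -1.59]]
30 [[-0.45, 1.0, 2.1, 2.15, 1.02, -1.53]]
50 [[-0.53, 0.98, 1.92, 1.59, 1.02, -1.29]]
```

```bash
cat >> kin.py <<'E'
def track(q,steps):  # steps: (p,yaw,tilt); follow from q
    for p,y,t in steps:
        Rt=target(y,t)
        s=least_squares(lambda v:np.r_[(fk(v,P)-p)*5,(rot(v).inv()*Rt).as_rotvec(),(v-q)*1e-4],q,bounds=(LO,HI))
        print(y,t,np.round(s.x,2).tolist(),'dq',np.abs(s.x-q).max().round(2),'err',round(float(s.cost),5)); q=s.x
E
python3 - <<'E'
from kin import *
p=np.array([.5,.17,.27]);q=np.array([.31,.45,1.70,0.01,.99,1.59])
track(q,[(p,y,0) for y in(16.5,50,90)]+[(p,90,t) for t in(15,30,45,60)]+[(p,y,60) for y in(75,60,50,40,30,20)]+[(np.array([.632,.162,z]),20,60) for z in(.2,.12,.046)])
E
```

```text
16.5 0 [0.11, 0.35, 1.63, -0.0, 1.16, 1.4] dq 0.2 err 0.0
50 0 [0.11, 0.35, 1.63, -0.0, 1.16, 0.81] dq 0.58 err 0.0
90 0 [0.11, 0.35, 1.63, -0.0, 1.16, 0.11] dq 0.7 err 0.0
90 15 [-0.04, 0.34, 1.68, 0.29, 1.15, -0.16] dq 0.29 err 0.0
90 30 [-0.18, 0.36, 1.74, 0.56, 1.2, -0.43] dq 0.27 err 0.0
90 45 [-0.31, 0.43, 1.79, 0.77, 1.31, -0.67] dq 0.24 err 0.0
90 60 [-0.4, 0.54, 1.83, 0.94, 1.45, -0.86] dq 0.2 err 0.0
75 60 [-0.44, 0.48, 1.99, 1.1, 1.27, -0.88] dq 0.18 err 0.0
60 60 [-0.45, 0.43, 2.15, 1.33, 1.1, -0.93] dq 0.23 err 0.0
50 60 [-0.42, 0.4, 2.24, 1.53, 0.99, -0.99] dq 0.2 err 0.0
40 60 [-0.37, 0.38, 2.32, 1.79, 0.89, -1.07] dq 0.26 err 0.0
30 60 [-0.27, 0.37, 2.38, 2.12, 0.8, -1.19] dq 0.33 err 0.0
20 60 [-0.12, 0.37, 2.4, 2.51, 0.73, -1.32] dq 0.4 err 0.0
20 60 [-0.1, 0.62, 2.15, 2.53, 0.72, -1.32] dq 0.26 err 0.0
20 60 [-0.1, 0.83, 2.16, 2.65, 0.91, -1.49] dq 0.21 err 0.0
20 60 [-0.1, 1.02, 2.15, 2.7, 1.07, -1.58] dq 0.19 err 0.0
```

```bash
python3 -m creep '[{"slide":[1.53,2.45,-1.7],"angular":[0,0,0],"claw":-0.5},{"slide":[1.53,2.45,-1.7],"angular":[0,0,0],"claw":-0.5},{"slide":[1.53,2.45,-1.7],"angular":[0,0,0],"claw":-0.5},{"slide":[1.53,2.45,-1.7],"angular":[0,0,0],"claw":-0.5},{"slide":[1.53,2.45,-1.7],"angular":[0,0,0],"claw":-0.5},{"slide":[0,0,0],"angular":[0,0,-0.117],"claw":-0.5},{"slide":[0,0,0],"angular":[0,0,-0.117],"claw":-0.5},{"slide":[0,0,0],"angular":[0,0,-0.117],"claw":-0.5},{"slide":[0,0,0],"angular":[0,0,-0.117],"claw":-0.5},{"slide":[0,0,0],"angular":[0,0,-0.117],"claw":-0.5}]'
python3 -m creep '[{"slide":[0,0,0],"angular":[0,0,-0.117],"claw":-0.5},{"slide":[0,0,0],"angular":[0,0,-0.117],"claw":-0.5},{"slide":[0,0,0],"angular":[0,0,-0.117],"claw":-0.5},{"slide":[0,0,0],"angular":[0,0,-0.117],"claw":-0.5},{"slide":[0,0,0],"angular":[0,0,-0.117],"claw":-0.5},{"slide":[0,0,0],"angular":[0,0,-0.117],"claw":-0.5},{"slide":[0,0,0],"angular":[0,0.1047,0],"claw":-0.5},{"slide":[0,0,0],"angular":[0,0.1047,0],"claw":-0.5},{"slide":[0,0,0],"angular":[0,0.1047,0],"claw":-0.5},{"slide":[0,0,0],"angular":[0,0.1047,0],"claw":-0.5}]'
python3 -m creep '[{"slide":[0,0,0],"angular":[0,0.1047,0],"claw":-0.5},{"slide":[0,0,0],"angular":[0,0.1047,0],"claw":-0.5},{"slide":[0,0,0],"angular":[0,0.1047,0],"claw":-0.5},{"slide":[0,0,0],"angular":[0,0.1047,0],"claw":-0.5},{"slide":[0,0,0],"angular":[0,0.1047,0],"claw":-0.5},{"slide":[0,0,0],"angular":[0,0.1047,0],"claw":-0.5},{"slide":[0,0,0],"angular":[0,0,0],"claw":-0.5}]'
python3 plan.py .57 .17 .28 20 60
```

```text
t: 6.7
tcp_pos: [0.5708, 0.1706, 0.2806]
tool_rot: [0.904, 0.428, -0.001, -0.0]
force: [-0.8, 0.1, -0.9]
finger_gap: 0.534
gripper_force: 52.2
t: 7.53
tcp_pos: [0.5714, 0.1711, 0.2817]
tool_rot: [0.687, 0.695, 0.148, -0.149]
force: [-0.2, 0.0, -2.8]
finger_gap: 0.529
gripper_force: 52.1
t: 8.12
tcp_pos: [0.5711, 0.1686, 0.2774]
tool_rot: [0.611, 0.613, 0.351, -0.357]
force: [-0.7, 0.6, -2.9]
finger_gap: 0.531
gripper_force: 52.2
t 8.12 tcp [0.5711 0.1686 0.2774] q [-0.35  0.6   1.64  0.95  1.5  -0.74] yaw 89.7 z [-0.009  0.867 -0.499]
F [-0.7  0.6 -2.9] gap 0.531 grip 52.173357009887695
slide now-frame cm [ 0.3  -0.11 -0.01] after-turn frame [ 0.2  -0.16 -0.18] rotvec [-1.067  0.003  0.608]
```

```bash
python3 -m creep '[{"slide":[0,0,0],"angular":[-0.106,0,0.061],"claw":-0.5},{"slide":[0,0,0],"angular":[-0.106,0,0.061],"claw":-0.5},{"slide":[0,0,0],"angular":[-0.106,0,0.061],"claw":-0.5},{"slide":[0,0,0],"angular":[-0.106,0,0.061],"claw":-0.5},{"slide":[0,0,0],"angular":[-0.106,0,0.061],"claw":-0.5},{"slide":[0,0,0],"angular":[-0.106,0,0.061],"claw":-0.5},{"slide":[0,0,0],"angular":[-0.106,0,0.061],"claw":-0.5},{"slide":[0,0,0],"angular":[-0.106,0,0.061],"claw":-0.5},{"slide":[0,0,0],"angular":[-0.106,0,0.061],"claw":-0.5},{"slide":[0,0,0],"angular":[-0.106,0,0.061],"claw":-0.5}]'
python3 -m creep '[{"slide":[0,0,0],"angular":[0,0,0],"claw":-0.5}]' >/dev/null
python3 plan.py .6322 .163 .12 20 60
```

```text
t: 8.95
tcp_pos: [0.5722, 0.1719, 0.2829]
tool_rot: [0.845, 0.183, 0.492, -0.103]
force: [1.2, 0.1, -1.6]
finger_gap: 0.531
gripper_force: 52.3
t 9.03 tcp [0.5712 0.1743 0.283 ] q [-0.13  0.37  2.21  2.24  0.62 -1.07] yaw 24.9 z [ 0.791  0.359 -0.495]
F [ 0.3  0.8 -1.6] gap 0.53 grip 52.3023784160614
slide now-frame cm [-11.66   3.51  12.49] after-turn frame [-11.44   3.15  12.78] rotvec [-0.067 -0.006  0.043]
```

```bash
python3 -m creep '[{"slide":[-1.94,0.58,2.08],"angular":[0,0,0],"claw":-0.5},{"slide":[-1.94,0.58,2.08],"angular":[0,0,0],"claw":-0.5},{"slide":[-1.94,0.58,2.08],"angular":[0,0,0],"claw":-0.5},{"slide":[-1.94,0.58,2.08],"angular":[0,0,0],"claw":-0.5},{"slide":[-1.94,0.58,2.08],"angular":[0,0,0],"claw":-0.5},{"slide":[-1.94,0.58,2.08],"angular":[0,0,0],"claw":-0.5},{"slide":[0,0,0],"angular":[-0.067,-0.006,0.043],"claw":-0.5},{"slide":[0,0,0],"angular":[0,0,0],"claw":-0.5},{"slide":[0,0,0],"angular":[0,0,0],"claw":-0.5}]'
python3 plan.py .6322 .163 .0456 20 60
python3 -c "
from h import *
T=viewer.snapshot('top');S=viewer.snapshot('scene');cv2.imwrite('pics/t1.png',T);cv2.imwrite('pics/s1.png',S)
cr=lambda I,x,y,w,h:cv2.resize(I[y:y+h,x:x+w],(400,300),interpolation=cv2.INTER_CUBIC)
cv2.imwrite('pics/pl1.png',np.hstack([cr(T,150,100,112,84),cr(S,330,170,112,84)]))
x=blobs(S,(105,140,60),(125,255,255),(372,160,412,230));y=blobs(T,(105,140,60),(125,255,255),(180,100,235,170))
print([(cen(c),cv2.contourArea(c)) for c in x],[(cen(c),cv2.contourArea(c)) for c in y])"
```

```text
t: 9.78
tcp_pos: [0.6352, 0.1614, 0.1198]
tool_rot: [0.852, 0.151, 0.493, -0.088]
force: [-0.5, -0.4, -1.1]
finger_gap: 0.528
gripper_force: 52.4
t 9.78 tcp [0.6352 0.1614 0.1198] q [-0.1   0.83  2.15  2.64  0.9  -1.48] yaw 20.1 z [ 0.814  0.299 -0.498]
F [-0.5 -0.4 -1.1] gap 0.528 grip 52.437418699264526
slide now-frame cm [-6.54 -0.25  3.5 ] after-turn frame [-6.54 -0.25  3.51] rotvec [-0.003 -0.002  0.001]
[(array([399.58390023, 193.65192744]), 147.0), (array([385.06382979, 227.38652482]), 47.0)] []
```

View pics/pl1.png

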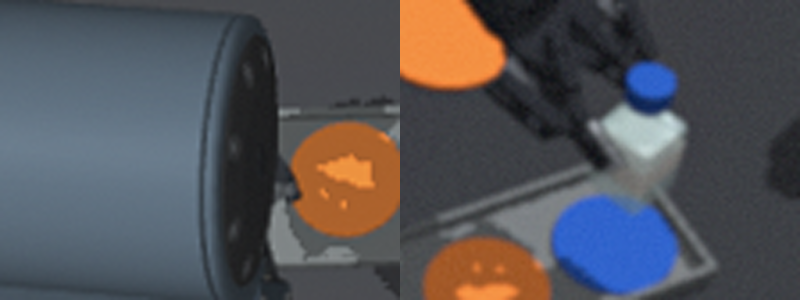

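The bottle hangs upright over the blue pad: cap at scene (399.6,193.7), pad visible below. The forearm hides it in the top view, so I cast the scene ray to check its position.

```bash
python3 -c "
from h import *
S=cv2.imread('pics/s1.png')
c=blobs(S,(105,140,60),(125,255,255),(385,180,412,208))[0]
print(cv2.boundingRect(c)); x,y,w,h=cv2.boundingRect(c)
print(plane('scene',[cen(c)],.186),plane('scene',[cen(c)],.183), 'top disc centre', plane('scene',[(x+w/2-.5,y+w*.36)],.193))
b=S[195:232,385:420]
"
python3 -c "
import cv2
S=cv2.imread('pics/s1.png');cv2.imwrite('pics/z1.png',cv2.resize(S[178:238,370:430],(600,600),interpolation=cv2.INTER_CUBIC))"
```

```text
(393, 187, 15, 15)
[[0.63039792 0.15836348 0.186     ]] [[0.62817864 0.16016248 0.183     ]] top disc centre [[0.63243332 0.15713719 0.193     ]]
```

View pics/z1.png

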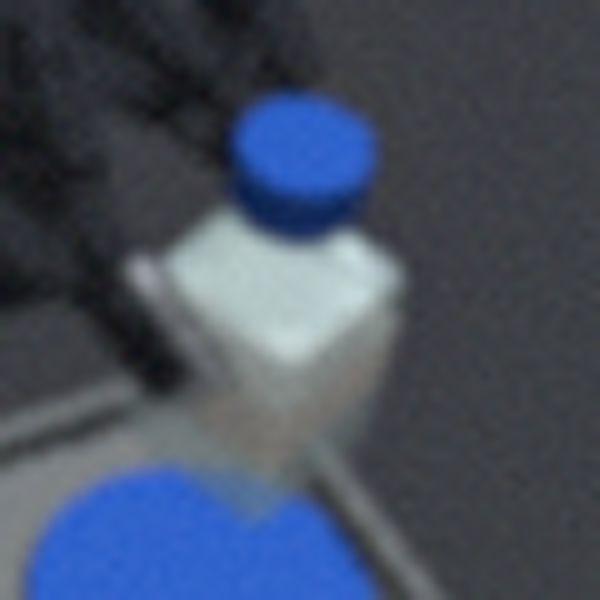

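```bash
python3 -m creep '[{"slide":[-1.13,-0.07,0.6],"angular":[0,0,0],"claw":-0.5},{"slide":[-1.13,-0.07,0.6],"angular":[0,0,0],"claw":-0.5},{"slide":[-1.13,-0.07,0.6],"angular":[0,0,0],"claw":-0.5},{"slide":[-1.13,-0.07,0.6],"angular":[0,0,0],"claw":-0.5},{"slide":[-0.8,-0.07,0.4],"angular":[0,0,0],"claw":-0.5},{"slide":[0,0,0],"angular":[0,0,0],"claw":-0.5}]'
python3 -m creep '[{"slide":[-0.22,0,0.125],"angular":[0,0,0],"claw":-0.5},{"slide":[-0.22,0,0.125],"angular":[0,0,0],"claw":-0.5},{"slide":[0,0,0],"angular":[0,0,0],"claw":-0.5},{"slide":[0,0,0],"angular":[0,0,0],"claw":-0.5}]'
python3 plan.py .6308 .1635 .0456 20 60
```

```text
t: 10.38
tcp_pos: [0.6322, 0.1621, 0.0593]
tool_rot: [0.853, 0.149, 0.493, -0.086]
force: [-0.2, 0.2, -2.1]
finger_gap: 0.532
gripper_force: 52.5
t: 10.72
tcp_pos: [0.6322, 0.1623, 0.0552]
tool_rot: [0.852, 0.149, 0.494, -0.086]
force: [-0.5, -0.0, -1.5]
finger_gap: 0.532
gripper_force: 52.5
t 10.72 tcp [0.6322 0.1623 0.0552] q [-0.09  0.99  2.14  2.7   1.04 -1.57] yaw 19.9 z [ 0.816  0.294 -0.498]
F [-0.5 -0.  -1.5] gap 0.532 grip 52.455843687057495
slide now-frame cm [-0.88 -0.16  0.4 ] after-turn frame [-0.88 -0.16  0.4 ] rotvec [ 0.003 -0.002 -0.001]
```

Not in contact yet. I keep lowering in small steps.

```bash
python3 -m creep '[{"slide":[-0.22,-0.08,0.1],"angular":[0,0,0],"claw":-0.5},{"slide":[-0.22,-0.08,0.1],"angular":[0,0,0],"claw":-0.5},{"slide":[0,0,0],"angular":[0,0,0],"claw":-0.5}]'
python3 -m creep '[{"slide":[-0.17,0,0.1],"angular":[0,0,0],"claw":-0.5},{"slide":[0,0,0],"angular":[0,0,0],"claw":-0.5}]'
python3 -m creep '[{"slide":[-0.17,0,0.1],"angular":[0,0,0],"claw":-0.5},{"slide":[0,0,0],"angular":[0,0,0],"claw":-0.5}]'
```

```text
t: 10.97
tcp_pos: [0.6307, 0.1638, 0.0493]
tool_rot: [0.853, 0.149, 0.493, -0.086]
force: [0.1, -0.3, -1.7]
finger_gap: 0.533
gripper_force: 52.5
t: 11.13
tcp_pos: [0.6312, 0.1639, 0.0483]
tool_rot: [0.852, 0.149, 0.494, -0.086]
force: [-0.9, 0.8, 1.8]
finger_gap: 0.529
gripper_force: 52.5
t: 11.3
tcp_pos: [0.6316, 0.164, 0.0483]
tool_rot: [0.851, 0.149, 0.496, -0.086]
force: [-3.5, 0.5, 9.5]
finger_gap: 0.53
gripper_force: 53.5
```

```bash
python3 -m creep '[{"slide":[0.15,0,-0.08],"angular":[0,0,0],"claw":-0.5},{"slide":[0,0,0],"angular":[0,0,0],"claw":0.2},{"slide":[0,0,0],"angular":[0,0,0],"claw":0.4},{"slide":[0,0,0],"angular":[0,0,0],"claw":0.5},{"slide":[0,0,0],"angular":[0,0,0],"claw":0.5},{"slide":[0,0,0],"angular":[0,0,0],"claw":0.5}]'
python3 -c "
from h import *
S=viewer.snapshot('scene');cv2.imwrite('pics/s2.png',S)
cv2.imwrite('pics/z2.png',cv2.resize(S[190:265,345:445],(800,600),interpolation=cv2.INTER_CUBIC))"
```

```text
t: 11.8
tcp_pos: [0.6311, 0.1636, 0.0472]
tool_rot: [0.853, 0.149, 0.493, -0.086]
force: [0.1, 0.2, 0.5]
finger_gap: 0.751
gripper_force: 0.0
```

View pics/z2.png

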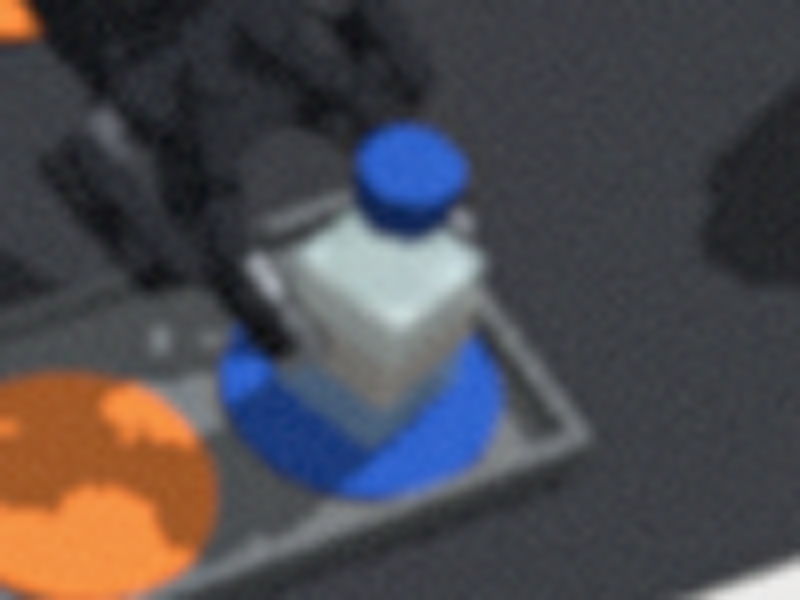

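The clear bottle stands upright on the blue pad: cap at crop (412,175), base within the pad's rim. I retreat along the tool axis and work out the amber grasp.

```bash
python3 -m creep '[{"slide":[0,0,-0.8],"angular":[0,0,0],"claw":0.5},{"slide":[0,0,-2],"angular":[0,0,0],"claw":0.5},{"slide":[0,0,-3],"angular":[0,0,0],"claw":0.6},{"slide":[0,0,-3],"angular":[0,0,0],"claw":1},{"slide":[0,0,-3],"angular":[0,0,0],"claw":1},{"slide":[2.6,0,-1.5],"angular":[0,0,0],"claw":1},{"slide":[2.6,0,-1.5],"angular":[0,0,0],"claw":1},{"slide":[2.6,0,-1.5],"angular":[0,0,0],"claw":1}]'
python3 plan.py .5 0 .2 20 60
python3 - <<'E'
from kin import *
for h in(0,1):
  for tilt in(-30,-20):
    c=np.array([-.843,.537,0]);tz=-c*np.sin(np.radians(-tilt))+np.array([0,0,-np.cos(np.radians(tilt))])
    for b in(0,.1):
      p=np.array([.4335,-.2002,.0295])+.0187*tz-b*tz
      Rt=target(147.5,tilt)*R.from_euler('z',180*h,degrees=True)
      print('half',h,tilt,b,p.round(4),[[round(float(v),2) for v in o] for o in ik(p,Rt)])
  print('orange, half',h,[[round(float(v),2) for v in o] for y in(0,20,40) for o in ik(np.array([.632,.055,.046]),target(y,60)*R.from_euler('z',180*h,degrees=True))])
E
```

```text
t: 12.52
tcp_pos: [0.5333, 0.1283, 0.195]
tool_rot: [0.855, 0.148, 0.49, -0.087]
force: [0.9, 0.0, -0.7]
finger_gap: 0.998
gripper_force: 0.0
t 12.52 tcp [0.5333 0.1283 0.195 ] q [-0.24  0.64  2.41  2.52  0.97 -1.51] yaw 19.4 z [ 0.813  0.293 -0.504]
F [ 0.9  0.  -0.7] gap 0.998 grip 0.0
slide now-frame cm [-3.3  10.95 -6.72] after-turn frame [-3.33 10.92 -6.76] rotvec [ 0.002  0.005 -0.006]
half 0 -30 0 [ 0.4414 -0.2052  0.0133] [[-0.71, 0.86, 2.31, 3.0, 0.55, 1.56]]
half 0 -30 0.1 [ 0.3992 -0.1784  0.0999] [[-0.74, 0.6, 2.42, 2.92, 0.4, 1.62]]
half 0 -20 0 [ 0.4389 -0.2036  0.0119] [[-0.69, 0.77, 2.2, 2.89, 0.18, 1.7]]
half 0 -20 0.1 [ 0.4101 -0.1853  0.1059] [[-0.71, 0.5, 2.24, 0.72, 0.07, -2.42]]
orange, half 0 [[-0.15, 1.03, 2.19, 2.99, 1.13, -1.59], [-0.38, 1.02, 2.16, 2.43, 1.08, -1.6], [-0.5, 0.99, 2.02, 1.86, 1.0, -1.42]]
half 1 -30 0 [ 0.4414 -0.2052  0.0133] [[-0.71, 0.86, 2.31, 3.0, 0.55, -1.58]]
half 1 -30 0.1 [ 0.3992 -0.1784  0.0999] [[-0.74, 0.6, 2.42, 2.92, 0.4, -1.52]]
half 1 -20 0 [ 0.4389 -0.2036  0.0119] [[-0.69, 0.77, 2.2, 2.89, 0.18, -1.44]]
half 1 -20 0.1 [ 0.4101 -0.1853  0.1059] [[-0.71, 0.5, 2.24, 0.72, 0.07, 0.72]]
orange, half 1 [[-0.15, 1.03, 2.19, 2.99, 1.13, 1.56], [-0.38, 1.02, 2.16, 2.43, 1.08, 1.54], [-0.5, 0.99, 2.02, 1.86, 1.0, 1.72]]
```

```bash
python3 plan.py .4422 -.2057 .2 -32.5 30; python3 - <<'E'
from kin import *
q=np.array([-.24,.64,2.41,2.52,.97,-1.51]);a=np.array([.5333,.1283,.195]);b=np.array([.4422,-.2057,.20]);e=np.array([.4422,-.2057,.0168])
g=np.linspace(0,1,6)[1:]
print('A tilt, move+, yaw');track(q,[(a,20,60-30*s) for s in g]+[(a+(b-a)*s,20,30) for s in g]+[(b,20-52.5*s,30) for s in g]+[(e,-32.5,30)])
print('B place');track(np.array([-.7,.4,2.2,2.95,.4,1.6]),[(b,147.5,-30),(b,147.5,-60)]+[(b+(np.array([.62,.055,.2])-b)*s,147.5+40*s,-60) for s in g]+[(np.array([.632,.055,.047]),187.5,-60)])
E
```

```text
t 12.52 tcp [0.5333 0.1283 0.195 ] q [-0.24  0.64  2.41  2.52  0.97 -1.51] yaw 19.4 z [ 0.813  0.293 -0.504]
F [ 0.9  0.  -0.7] gap 0.998 grip 0.0
slide now-frame cm [ -9.49  28.37 -17.44] after-turn frame [ 9.14 33.07  4.7 ] rotvec [-0.652 -0.481  0.65 ]
A tilt, move+, yaw
20 54.0 [-0.22, 0.55, 2.35, 2.45, 0.75, -1.38] dq 0.22 err 0.0
20 48.0 [-0.19, 0.47, 2.28, 2.3, 0.53, -1.18] dq 0.22 err 0.0
20 42.0 [-0.15, 0.42, 2.21, 1.99, 0.36, -0.83] dq 0.35 err 0.0
20 36.0 [-0.12, 0.39, 2.13, 1.39, 0.27, -0.2] dq 0.63 err 0.0
20 30.0 [-0.09, 0.37, 2.05, 0.75, 0.32, 0.46] dq 0.66 err 0.0
20 30 [-0.27, 0.34, 2.11, 0.89, 0.38, 0.16] dq 0.3 err 0.0
20 30 [-0.47, 0.33, 2.14, 0.93, 0.47, -0.05] dq 0.21 err 0.0
20 30 [-0.66, 0.32, 2.14, 0.9, 0.57, -0.19] dq 0.19 err 0.0
20 30 [-0.84, 0.34, 2.11, 0.85, 0.67, -0.29] dq 0.18 err 0.0
20 30 [-0.99, 0.36, 2.06, 0.78, 0.76, -0.36] dq 0.15 err 0.0
9.5 30 [-0.97, 0.33, 2.11, 0.85, 0.64, -0.24] dq 0.12 err 0.0
-1.0 30 [-0.92, 0.32, 2.15, 0.92, 0.52, -0.11] dq 0.13 err 0.0
-11.500000000000004 30 [-0.87, 0.3, 2.18, 0.95, 0.39, 0.06] dq 0.18 err 0.0
-22.0 30 [-0.79, 0.3, 2.19, 0.88, 0.26, 0.35] dq 0.28 err 0.0
-32.5 30 [-0.71, 0.3, 2.18, 0.48, 0.16, 0.97] dq 0.62 err 0.0
-32.5 30 [-0.71, 0.85, 2.31, 3.0, 0.54, -1.58] dq 2.54 err 0.0
B place
147.5 -30 [-0.71, 0.32, 2.24, 1.74, 0.07, 2.85] dq 1.25 err 0.00257
147.5 -60 [-0.69, 0.5, 2.44, 3.06, 0.73, 1.56] dq 1.32 err 0.01183
155.5 -60 [-0.59, 0.54, 2.44, 3.0, 0.8, 1.58] dq 0.1 err 0.0069
163.5 -60 [-0.51, 0.59, 2.44, 2.92, 0.9, 1.59] dq 0.1 err 0.00168
171.5 -60 [-0.43, 0.63, 2.42, 2.85, 0.96, 1.6] dq 0.08 err 0.0
179.5 -60 [-0.33, 0.62, 2.33, 2.77, 0.86, 1.65] dq 0.1 err 0.0
187.5 -60 [-0.25, 0.61, 2.23, 2.66, 0.77, 1.73] dq 0.11 err 0.0
187.5 -60 [-0.24, 1.03, 2.2, 2.78, 1.13, 1.54] dq 0.42 err 0.0
```

```bash
python3 - <<'E'
from kin import *
q=np.array([-.24,.64,2.41,2.52,.97,-1.51]);a=np.array([.5333,.1283,.195]);m=np.array([.53,-.02,.13]);b=np.array([.4422,-.2057,.10]);e=np.array([.4422,-.2057,.0168])
g=np.linspace(0,1,5)[1:]
track(q,[(a+(m-a)*s,20,60-5*s) for s in g]+[(m,20-35*s,55) for s in g]+[(m,-15-17.5*s,55-15*s) for s in g]+[(m+(b-m)*s,-32.5,40) for s in g]+[(b,-32.5,35)]+[(b+(e-b)*s,-32.5,33) for s in g])
for z in(.1,.12):
  b[2]=z; print('lift/spin',z);m2=np.array([.53,0,.13])
  track(np.array([-.71,.85,2.31,3,.54,1.58]),[(b,147.5,-33),(b,147.5,-40),(m2,147.5,-40),(m2,147.5,-60),(m2,170,-60),(m2,185,-60),(np.array([.54,.055,.13]),185,-60),(np.array([.632,.055,.1]),185,-60)])
E
```

```text
20 58.75 [-0.38, 0.7, 2.43, 2.41, 1.01, -1.56] dq 0.14 err 0.0
20 57.5 [-0.49, 0.73, 2.42, 2.31, 1.01, -1.58] dq 0.12 err 0.0
20 56.25 [-0.6, 0.76, 2.4, 2.21, 1.0, -1.59] dq 0.11 err 0.0
20 55.0 [-0.69, 0.79, 2.37, 2.11, 0.97, -1.59] dq 0.1 err 0.0
11.25 55 [-0.61, 0.81, 2.43, 2.38, 1.03, -1.66] dq 0.27 err 0.0
2.5 55 [-0.5, 0.8, 2.44, 2.63, 1.03, -1.63] dq 0.25 err 0.00027
-6.25 55 [-0.36, 0.8, 2.44, 2.91, 1.04, -1.6] dq 0.28 err 0.0003
-15.0 55 [-0.24, 0.82, 2.43, 3.16, 1.06, -1.57] dq 0.26 err 0.0
-19.375 51.25 [-0.18, 0.73, 2.37, 3.31, 0.86, -1.58] dq 0.21 err 0.0
-23.75 47.5 [-0.13, 0.67, 2.31, 3.48, 0.68, -1.64] dq 0.18 err 0.0
-28.125 43.75 [-0.1, 0.62, 2.25, 3.7, 0.52, -1.78] dq 0.22 err 0.0
-32.5 40.0 [-0.08, 0.59, 2.19, 4.01, 0.41, -2.01] dq 0.31 err 0.0
-32.5 40 [-0.22, 0.61, 2.27, 3.66, 0.45, -1.78] dq 0.35 err 0.0
-32.5 40 [-0.38, 0.64, 2.33, 3.38, 0.53, -1.63] dq 0.28 err 0.0
-32.5 40 [-0.56, 0.67, 2.38, 3.16, 0.61, -1.57] dq 0.22 err 0.0
-32.5 40 [-0.73, 0.71, 2.41, 2.97, 0.68, -1.57] dq 0.18 err 0.0
-32.5 35 [-0.72, 0.64, 2.35, 2.94, 0.46, -1.52] dq 0.22 err 0.0
-32.5
[... 602 characters left out ...]
85, 2.44, 2.59, 1.12, 1.49] dq 0.54 err 0.00343
185 -60 [-0.27, 0.87, 2.44, 2.81, 1.18, 1.51] dq 0.22 err 0.00093
185 -60 [-0.22, 0.89, 2.22, 2.83, 1.01, 1.58] dq 0.22 err 0.0
lift/spin 0.12
147.5 -33 [-0.72, 0.55, 2.31, 2.86, 0.3, 1.72] dq 0.3 err 0.0
147.5 -40 [-0.73, 0.63, 2.4, 2.95, 0.59, 1.6] dq 0.3 err 0.0
147.5 -40 [-0.02, 0.59, 2.17, 4.11, 0.42, 1.08] dq 1.16 err 0.0
147.5 -60 [0.09, 0.83, 2.31, 3.79, 1.05, 1.57] dq 0.63 err 0.0
170 -60 [-0.21, 0.87, 2.44, 3.13, 1.18, 1.56] dq 0.66 err 0.00179
185 -60 [-0.48, 0.85, 2.44, 2.59, 1.12, 1.49] dq 0.54 err 0.00343
185 -60 [-0.27, 0.87, 2.44, 2.81, 1.18, 1.51] dq 0.22 err 0.00093
185 -60 [-0.22, 0.89, 2.22, 2.83, 1.01, 1.58] dq 0.22 err 0.0
```

```bash
python3 -m creep '[{"slide":[0,0,0],"angular":[0,-0.087,0],"claw":1},{"slide":[0,0,0],"angular":[0,-0.087,0],"claw":1},{"slide":[-1.5,2.92,-0.08],"angular":[0,0,0],"claw":1},{"slide":[-1.5,2.92,-0.08],"angular":[0,0,0],"claw":1},{"slide":[-1.5,2.92,-0.08],"angular":[0,0,0],"claw":1},{"slide":[-1.5,2.92,-0.08],"angular":[0,0,0],"claw":1},{"slide":[-1.5,2.92,-0.08],"angular":[0,0,0],"claw":1},{"slide":[0,0,0],"angular":[0,0,0],"claw":1}]'
python3 -m creep '[{"slide":[0,0,0],"angular":[-0.087,0,0.073],"claw":1},{"slide":[0,0,0],"angular":[-0.087,0,0.073],"claw":1},{"slide":[0,0,0],"angular":[-0.087,0,0.073],"claw":1},{"slide":[0,0,0],"angular":[-0.087,0,0.073],"claw":1},{"slide":[0,0,0],"angular":[-0.087,0,0.073],"claw":1},{"slide":[0,0,0],"angular":[-0.087,0,0.073],"claw":1},{"slide":[0,0,0],"angular":[-0.087,0,0.073],"claw":1},{"slide":[0,0,0],"angular":[-0.087,0,0.073],"claw":1},{"slide":[0,0,0],"angular":[0,0,0],"claw":1}]'
python3 plan.py .4422 -.2057 .10 -32.5 40
```

```text
t: 13.18
tcp_pos: [0.5383, -0.0323, 0.1389]
tool_rot: [0.891, 0.152, 0.421, -0.072]
force: [0.4, 0.0, -0.1]
finger_gap: 0.999
gripper_force: 0.0
t: 13.93
tcp_pos: [0.5396, -0.0234, 0.1419]
tool_rot: [0.883, -0.193, 0.419, 0.087]
force: [0.3, 1.0, -0.1]
finger_gap: 0.997
gripper_force: 0.0
t 13.93 tcp [ 0.5396 -0.0234  0.1419] q [-0.13  0.67  2.3   3.49  0.72 -1.64] yaw -24.9 z [ 0.706 -0.316 -0.634]
F [ 0.3  1.  -0.1] gap 0.997 grip 0.0
slide now-frame cm [-3.98 20.65  1.53] after-turn frame [-1.49 20.61  4.23] rotvec [-0.105 -0.185  0.094]
```

```bash
python3 -m creep '[{"slide":[-0.57,2.95,0.22],"angular":[0,0,0],"claw":1},{"slide":[-0.57,2.95,0.22],"angular":[0,0,0],"claw":1},{"slide":[-0.57,2.95,0.22],"angular":[0,0,0],"claw":1},{"slide":[-0.57,2.95,0.22],"angular":[0,0,0],"claw":1},{"slide":[-0.57,2.95,0.22],"angular":[0,0,0],"claw":1},{"slide":[-0.57,2.95,0.22],"angular":[0,0,0],"claw":1},{"slide":[-0.57,2.95,0.22],"angular":[0,0,0],"claw":1},{"slide":[0,0,0],"angular":[-0.05,-0.092,0.047],"claw":1},{"slide":[0,0,0],"angular":[-0.05,-0.092,0.047],"claw":1},{"slide":[0,0,0],"angular":[0,0,0],"claw":1}]'
python3 plan.py .4422 -.2057 .06 -32.5 33
python3 -c "
from h import *
T=viewer.snapshot('top');S=viewer.snapshot('scene')
cr=lambda I,x,y,w,h:cv2.resize(I[y:y+h,x:x+w],(400,300),interpolation=cv2.INTER_CUBIC)
cv2.imwrite('pics/pre2.png',np.hstack([cr(T,290,170,112,84),cr(S,185,170,112,84)]))"
```

```text
t: 14.77
tcp_pos: [0.471, -0.219, 0.1022]
tool_rot: [0.902, -0.246, 0.342, 0.096]
force: [1.3, -0.1, 0.2]
finger_gap: 1.004
gripper_force: 0.0
t 14.77 tcp [ 0.471  -0.219   0.1022] q [-0.72  0.7   2.34  2.94  0.63 -1.55] yaw -30.4 z [ 0.57  -0.342 -0.747]
F [ 1.3 -0.1  0.2] gap 1.004 grip 0.0
slide now-frame cm [-5.17  0.3   1.05] after-turn frame [-4.94  0.42  1.82] rotvec [-0.016 -0.152  0.029]
```

View pics/pre2.png

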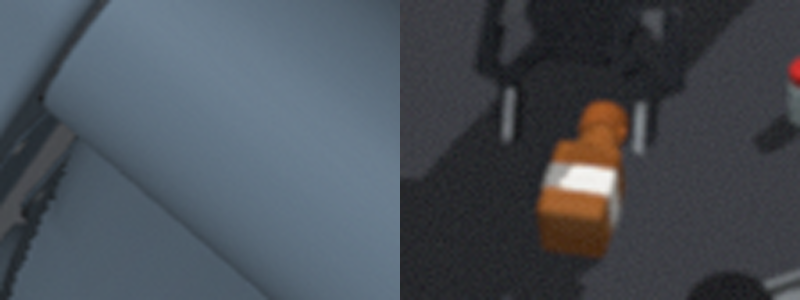

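Right panel: the open fingers at (508,115) and (640,128) straddle the amber bottle's axis. I align, go down and grip.

```bash
python3 -m creep '[{"slide":[0,0,0],"angular":[-0.008,-0.076,0.015],"claw":1},{"slide":[0,0,0],"angular":[-0.008,-0.076,0.015],"claw":1},{"slide":[-1.65,0.14,0.6],"angular":[0,0,0],"claw":1},{"slide":[-1.65,0.14,0.6],"angular":[0,0,0],"claw":1},{"slide":[-1.65,0.14,0.6],"angular":[0,0,0],"claw":1},{"slide":[0,0,0],"angular":[0,0,0],"claw":1}]'
python3 plan.py .4422 -.2057 .0168 -32.5 33
```

```text
t: 15.37
tcp_pos: [0.4388, -0.1991, 0.0562]
tool_rot: [0.923, -0.267, 0.268, 0.076]
force: [-0.2, 0.6, -0.5]
finger_gap: 0.998
gripper_force: 0.0
t 15.37 tcp [ 0.4388 -0.1991  0.0562] q [-0.71  0.75  2.34  2.98  0.52 -1.55] yaw -32.3 z [ 0.454 -0.284 -0.844]
F [-0.2  0.6 -0.5] gap 0.998 grip 0.0
slide now-frame cm [-1.57  0.39  3.67] after-turn frame [-1.61  0.38  3.65] rotvec [-0.005  0.011  0.003]
```

```bash
python3 -m creep '[{"slide":[-0.55,0.13,1.28],"angular":[0,0,0],"claw":1},{"slide":[-0.55,0.13,1.28],"angular":[0,0,0],"claw":1},{"slide":[-0.5,0.13,1.1],"angular":[0,0,0],"claw":1},{"slide":[0,0,0],"angular":[0,0,0],"claw":1}]'
python3 -m creep '[{"slide":[0,0,0],"angular":[0,0,0],"claw":-0.5},{"slide":[0,0,0],"angular":[0,0,0],"claw":-0.5},{"slide":[0,0,0],"angular":[0,0,0],"claw":-0.5},{"slide":[0,0,0],"angular":[0,0,0],"claw":-0.5},{"slide":[0,0,0],"angular":[0,0,0],"claw":-0.5},{"slide":[0,0,0],"angular":[0,0,0],"claw":-0.5},{"slide":[0,0,0],"angular":[0,0,0],"claw":-0.5},{"slide":[0,0,0],"angular":[0,0,0],"claw":-0.5}]' 50
python3 plan.py .4422 -.2057 .12 -32.5 33
```

```text
t: 15.7
tcp_pos: [0.4456, -0.2089, 0.018]
tool_rot: [0.921, -0.267, 0.272, 0.078]
force: [0.0, 0.8, -0.1]
finger_gap: 0.996
gripper_force: 0.0
t: 16.37
tcp_pos: [0.4452, -0.2091, 0.0205]
tool_rot: [0.921, -0.268, 0.273, 0.079]
force: [-1.2, 2.4, 6.2]
finger_gap: 0.58
gripper_force: 52.4
t 16.37 tcp [ 0.4452 -0.2091  0.0205] q [-0.72  0.87  2.33  3.    0.63 -1.58] yaw -32.4 z [ 0.46  -0.291 -0.839]
F [-1.2  2.4  6.2] gap 0.58 grip 52.35942900180817
slide now-frame cm [ 5.04 -0.14 -8.59] after-turn frame [ 5.05 -0.13 -8.58] rotvec [-0.002  0.001  0.001]
```

```bash
python3 -m creep '[{"slide":[0.5,0,-0.85],"angular":[0,0,0],"claw":-0.5},{"slide":[1.5,0,-2.6],"angular":[0,0,0],"claw":-0.5},{"slide":[1.5,0,-2.6],"angular":[0,0,0],"claw":-0.5},{"slide":[1.5,0,-2.6],"angular":[0,0,0],"claw":-0.5},{"slide":[0,0,0],"angular":[0,0,0.1164],"claw":-0.5},{"slide":[0,0,0],"angular":[0,0,0.1164],"claw":-0.5},{"slide":[0,0,0],"angular":[0,0,0.1164],"claw":-0.5},{"slide":[0,0,0],"angular":[0,0,0.1164],"claw":-0.5},{"slide":[0,0,0],"angular":[0,0,0.1164],"claw":-0.5},{"slide":[0,0,0],"angular":[0,0,0.1164],"claw":-0.5}]' 60
python3 -m creep '[{"slide":[0,0,0],"angular":[0,0,0.1164],"claw":-0.5},{"slide":[0,0,0],"angular":[0,0,0.1164],"claw":-0.5},{"slide":[0,0,0],"angular":[0,0,0.1164],"claw":-0.5},{"slide":[0,0,0],"angular":[0,0,0.1164],"claw":-0.5},{"slide":[0,0,0],"angular":[0,0,0.1164],"claw":-0.5},{"slide":[0,0,0],"angular":[0,0,0.1164],"claw":-0.5},{"slide":[0,0,0],"angular":[0,0,0.1164],"claw":-0.5},{"slide":[0,0,0],"angular":[0,0,0.1164],"claw":-0.5},{"slide":[0,0,0],"angular":[0,0,0.1164],"claw":-0.5},{"slide":[0,0,0],"angular":[0,0,0.1164],"claw":-0.5}]'
python3 -m creep '[{"slide":[0,0,0],"angular":[0,0,0.1164],"claw":-0.5},{"slide":[0,0,0],"angular":[0,0,0.1164],"claw":-0.5},{"slide":[0,0,0],"angular":[0,0,0.1164],"claw":-0.5},{"slide":[0,0,0],"angular":[0,0,0.1164],"claw":-0.5},{"slide":[0,0,0],"angular":[0,0,0.1164],"claw":-0.5},{"slide":[0,0,0],"angular":[0,0,0.1164],"claw":-0.5},{"slide":[0,0,0],"angular":[0,0,0.1164],"claw":-0.5},{"slide":[0,0,0],"angular":[0,0,0.1164],"claw":-0.5},{"slide":[0,0,0],"angular":[0,0,0.1164],"claw":-0.5},{"slide":[0,0,0],"angular":[0,0,0.1164],"claw":-0.5}]'
python3 -m creep '[{"slide":[0,0,0],"angular":[0,0,0.1164],"claw":-0.5},{"slide":[0,0,0],"angular":[0,0,0],"claw":-0.5}]'>/dev/null
python3 plan.py .53 0 .14 147.5 -45
```

```text
t: 17.2
tcp_pos: [0.4404, -0.2067, 0.1193]
tool_rot: [0.772, -0.569, 0.282, -0.02]
force: [0.1, 0.2, -2.0]
finger_gap: 0.58
gripper_force: 63.0
t: 18.03
tcp_pos: [0.4404, -0.2066, 0.1191]
tool_rot: [-0.332, 0.9, -0.224, 0.171]
force: [-0.4, 0.2, -1.9]
finger_gap: 0.578
gripper_force: 63.0
t: 18.87
tcp_pos: [0.4403, -0.2066, 0.1191]
tool_rot: [0.217, 0.934, -0.093, 0.266]
force: [0.1, -0.3, -2.0]
finger_gap: 0.577
gripper_force: 63.0
t 19.03 tcp [ 0.4404 -0.2066  0.1191] q [-0.72  0.55  2.3   2.84  0.29  1.73] yaw 147.3 z [ 0.457 -0.29  -0.841]
F [ 0.2  0.  -1.9] gap 0.578 grip 62.97897219657898
slide now-frame cm [ 1.91 22.24 -3.65] after-turn frame [ 1.03 22.24 -3.99] rotvec [ 0.001 -0.213 -0.003]
```

```bash
python3 -m creep '[{"slide":[0,0,0],"angular":[0,-0.106,0],"claw":-0.5},{"slide":[0,0,0],"angular":[0,-0.106,0],"claw":-0.5},{"slide":[0.1,2.8,-0.5],"angular":[0,0,0],"claw":-0.5},{"slide":[0.1,2.8,-0.5],"angular":[0,0,0],"claw":-0.5},{"slide":[0.1,2.8,-0.5],"angular":[0,0,0],"claw":-0.5},{"slide":[0.1,2.8,-0.5],"angular":[0,0,0],"claw":-0.5},{"slide":[0,0,0],"angular":[-0.084,0,-0.084],"claw":-0.5},{"slide":[0,0,0],"angular":[-0.084,0,-0.084],"claw":-0.5},{"slide":[0,0,0],"angular":[-0.084,0,-0.084],"claw":-0.5},{"slide":[0,0,0],"angular":[-0.084,0,-0.084],"claw":-0.5}]'
python3 -m creep '[{"slide":[0,0,0],"angular":[0,0,0],"claw":-0.5}]'>/dev/null
python3 plan.py .54 .05 .15 185 -57
```

```text
t: 19.87
tcp_pos: [0.4906, -0.1025, 0.131]
tool_rot: [0.108, 0.928, -0.03, 0.355]
force: [0.7, -0.9, -1.6]
finger_gap: 0.578
gripper_force: 63.1
t 19.95 tcp [ 0.4907 -0.1062  0.1309] q [-0.59  0.61  2.38  2.68  0.59  1.7 ] yaw 165.6 z [ 0.652 -0.138 -0.745]
F [ 0.8 -1.  -1.7] gap 0.58 grip 63.11582565307617
slide now-frame cm [-1.95 16.37 -0.36] after-turn frame [-5.02 15.13  4.22] rotvec [-0.229 -0.26  -0.224]
```

```bash
python3 -m creep '[{"slide":[-0.32,2.73,-0.06],"angular":[0,0,0],"claw":-0.5},{"slide":[-0.32,2.73,-0.06],"angular":[0,0,0],"claw":-0.5},{"slide":[-0.32,2.73,-0.06],"angular":[0,0,0],"claw":-0.5},{"slide":[-0.32,2.73,-0.06],"angular":[0,0,0],"claw":-0.5},{"slide":[-0.32,2.73,-0.06],"angular":[0,0,0],"claw":-0.5},{"slide":[-0.32,2.73,-0.06],"angular":[0,0,0],"claw":-0.5},{"slide":[0,0,0],"angular":[0,0,0],"claw":-0.5}]'
python3 plan.py .632 .055 .12 190 -57
```

```text
t: 20.53
tcp_pos: [0.5412, 0.0564, 0.1516]
tool_rot: [0.111, 0.927, -0.029, 0.357]
force: [-0.1, 0.3, -1.8]
finger_gap: 0.575
gripper_force: 63.4
t 20.53 tcp [0.5412 0.0564 0.1516] q [-0.04  0.54  2.22  3.44  0.36  1.44] yaw 165.7 z [ 0.655 -0.134 -0.743]
F [-0.1  0.3 -1.8] gap 0.575 grip 63.38654637336731
slide now-frame cm [-4.46  1.84  8.32] after-turn frame [-2.21 -1.71  9.2 ] rotvec [-0.291 -0.254 -0.281]
```

```bash
python3 -m creep '[{"slide":[0,0,0],"angular":[0,-0.085,0],"claw":-0.5},{"slide":[0,0,0],"angular":[0,-0.085,0],"claw":-0.5},{"slide":[0,0,0],"angular":[0,-0.085,0],"claw":-0.5},{"slide":[0,0,0],"angular":[0,0,0],"claw":-0.5}]'
python3 plan.py .632 .055 .12 187 -57
```

```text
t: 20.87
tcp_pos: [0.5372, 0.0513, 0.1461]
tool_rot: [0.109, 0.88, -0.046, 0.461]
force: [-0.5, 0.6, -3.7]
finger_gap: 0.577
gripper_force: 63.4
t 20.87 tcp [0.5372 0.0513 0.1461] q [-0.02  0.73  2.36  3.35  0.92  1.58] yaw 164.9 z [ 0.801 -0.181 -0.571]
F [-0.5  0.6 -3.7] gap 0.577 grip 63.40572237968445
slide now-frame cm [-3.03  2.52  9.02] after-turn frame [-2.96 -0.79  9.35] rotvec [-0.286 -0.028 -0.215]
```

```bash
python3 -m creep '[{"slide":[0,0,0],"angular":[-0.095,-0.009,-0.072],"claw":-0.5},{"slide":[0,0,0],"angular":[-0.095,-0.009,-0.072],"claw":-0.5},{"slide":[0,0,0],"angular":[-0.095,-0.009,-0.072],"claw":-0.5},{"slide":[-0.74,-0.2,2.3],"angular":[0,0,0],"claw":-0.5},{"slide":[-0.74,-0.2,2.3],"angular":[0,0,0],"claw":-0.5},{"slide":[-0.74,-0.2,2.3],"angular":[0,0,0],"claw":-0.5},{"slide":[-0.74,-0.2,2.3],"angular":[0,0,0],"claw":-0.5},{"slide":[0,0,0],"angular":[0,0,0],"claw":-0.5},{"slide":[0,0,0],"angular":[0,0,0],"claw":-0.5}]'
python3 plan.py .632 .055 .12 187 -57
python3 -c "
from h import *
S=viewer.snapshot('scene');cv2.imwrite('pics/s3.png',S)
cv2.imwrite('pics/z3.png',cv2.resize(S[180:270,300:420],(800,600),interpolation=cv2.INTER_CUBIC))
for c in blobs(S,(5,150,120),(18,255,255),(330,170,400,280)): print(cen(c),cv2.boundingRect(c),cv2.contourArea(c))"
```

```text
t: 21.62
tcp_pos: [0.6364, 0.0483, 0.1259]
tool_rot: [-0.034, 0.877, 0.017, 0.479]
force: [-0.8, 1.0, -1.7]
finger_gap: 0.573
gripper_force: 63.2
t 21.62 tcp [0.6364 0.0483 0.1259] q [-0.21  0.78  2.18  2.81  0.83  1.64] yaw -175.3 z [ 0.839  0.062 -0.54 ]
F [-0.8  1.  -1.7] gap 0.573 grip 63.23545217514038
slide now-frame cm [ 0.7   0.71 -0.01] after-turn frame [0.68 0.72 0.02] rotvec [-0.041  0.005 -0.022]
[353.7275484  250.90972708] (337, 236, 35, 29) 714.5
[360.25316456 200.56223629] (353, 194, 16, 17) 158.0
[356.5 173.5] (351, 170, 12, 8) 59.0
[366.828125   215.50520833] (363, 210, 8, 10) 32.0
[357.35333333 186.66      ] (355, 183, 6, 8) 25.0
```

View pics/z3.png

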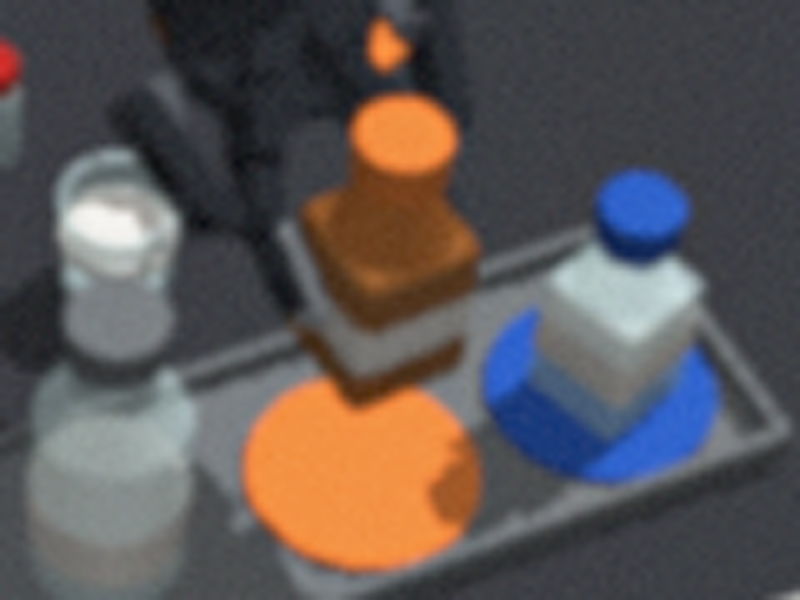

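The amber bottle is held upright above the orange pad: cap-top centre at crop (405,133), or scene (360.3,199.5), with the clear bottle and tall bottle clear of it. I check the offset with a ray.

```bash
python3 -c "
from h import *
for z in(.211,.216,.221): print(plane('scene',[(360.3,199.5)],z).round(4))
print('base corner',plane('scene',[(300+360/6.667-.4,180+405/6.667-.4)],.096).round(4))
S=cv2.imread('pics/s3.png');c=blobs(S,(105,140,60),(125,255,255),(388,203,404,219))[0];print('clear cap',cv2.boundingRect(c),plane('scene',[(396.0,210.5)],.119))"
```

```text
[[0.6294 0.0504 0.211 ]]
[[0.6332 0.0479 0.216 ]]
[[0.637  0.0454 0.221 ]]
base corner [[0.6547 0.0307 0.096 ]]
clear cap (389, 206, 14, 13) [[0.62707606 0.16133085 0.119     ]]
```

```bash
python3 -m creep '[{"slide":[1.1,0.12,0.61],"angular":[0,0,0],"claw":-0.5},{"slide":[1.1,0.12,0.61],"angular":[0,0,0],"claw":-0.5},{"slide":[1.1,0.12,0.61],"angular":[0,0,0],"claw":-0.5},{"slide":[1.1,0.12,0.61],"angular":[0,0,0],"claw":-0.5},{"slide":[1.1,0.12,0.61],"angular":[0,0,0],"claw":-0.5},{"slide":[1.1,0.12,0.61],"angular":[0,0,0],"claw":-0.5},{"slide":[0,0,0],"angular":[0,0,0],"claw":-0.5},{"slide":[0,0,0],"angular":[0,0,0],"claw":-0.5}]'
python3 -m creep '[{"slide":[0.21,0,0.14],"angular":[0,0,0],"claw":-0.5},{"slide":[0.21,0,0.14],"angular":[0,0,0],"claw":-0.5},{"slide":[0,0,0],"angular":[0,0,0],"claw":-0.5}]'
python3 plan.py .6309 .0551 .0389 187 -57
```

```text
t: 22.33
tcp_pos: [0.6284, 0.0561, 0.0492]
tool_rot: [-0.034, 0.878, 0.018, 0.477]
force: [0.4, -0.3, -2.0]
finger_gap: 0.578
gripper_force: 63.4
t: 22.58
tcp_pos: [0.6297, 0.0561, 0.0451]
tool_rot: [-0.034, 0.877, 0.018, 0.479]
force: [-0.8, 0.2, -2.1]
finger_gap: 0.578
gripper_force: 63.4
t 22.58 tcp [0.6297 0.0561 0.0451] q [-0.2   1.    2.18  2.87  1.03  1.56] yaw -175.5 z [ 0.839  0.064 -0.541]
F [-0.8  0.2 -2.1] gap 0.578 grip 63.37196946144104
slide now-frame cm [ 0.47 -0.1   0.43] after-turn frame [ 0.47 -0.11  0.43] rotvec [-0.038  0.005 -0.023]
```

```bash
python3 -m creep '[{"slide":[0.17,0,0.11],"angular":[0,0,0],"claw":-0.5},{"slide":[0,0,0],"angular":[0,0,0],"claw":-0.5}]' | grep -E 'tcp|^force'
python3 -m creep '[{"slide":[0.17,0,0.11],"angular":[0,0,0],"claw":-0.5},{"slide":[0,0,0],"angular":[0,0,0],"claw":-0.5}]' | grep -E 'tcp|^force'
```

```text
tcp_pos: [0.6297, 0.0561, 0.0428]
force: [-0.1, -0.1, -1.6]
tcp_pos: [0.6299, 0.0562, 0.0408]
force: [0.1, 0.6, -0.5]
```

```bash
python3 -m creep '[{"slide":[0.08,0,0.055],"angular":[0,0,0],"claw":-0.5},{"slide":[0,0,0],"angular":[0,0,0],"claw":-0.5}]' | grep -E 'tcp|^force'
python3 -m creep '[{"slide":[0.08,0,0.055],"angular":[0,0,0],"claw":-0.5},{"slide":[0,0,0],"angular":[0,0,0],"claw":-0.5}]' | grep -E 'tcp|^force'
```

```text
tcp_pos: [0.63, 0.0562, 0.0408]
force: [-1.5, 0.6, 4.4]
tcp_pos: [0.6301, 0.0562, 0.0408]
force: [-4.5, -0.3, 8.0]
```

Firm contact with light force. Unload, open, retreat, and check.

```bash
python3 -m creep '[{"slide":[-0.12,0,-0.08],"angular":[0,0,0],"claw":-0.5},{"slide":[0,0,0],"angular":[0,0,0],"claw":0.25},{"slide":[0,0,0],"angular":[0,0,0],"claw":0.45},{"slide":[0,0,0],"angular":[0,0,0],"claw":0.55},{"slide":[0,0,0],"angular":[0,0,0],"claw":0.55},{"slide":[0,0,0],"angular":[0,0,0],"claw":0.55}]'
python3 -m creep '[{"slide":[0,0,-0.8],"angular":[0,0,0],"claw":0.55},{"slide":[0,0,-2],"angular":[0,0,0],"claw":0.55},{"slide":[0,0,-3],"angular":[0,0,0],"claw":0.55},{"slide":[0,0,-3],"angular":[0,0,0],"claw":0.55},{"slide":[0,0,-3],"angular":[0,0,0],"claw":0.55},{"slide":[-2.5,0,-1.6],"angular":[0,0,0],"claw":0.55},{"slide":[-2.5,0,-1.6],"angular":[0,0,0],"claw":0.55},{"slide":[-2.5,0,-1.6],"angular":[0,0,0],"claw":0.55},{"slide":[0,0,0],"angular":[0,0,0],"claw":0.55},{"slide":[0,0,0],"angular":[0,0,0],"claw":0.55}]'
python3 -c "
from h import *
S=viewer.snapshot('scene');cv2.imwrite('pics/s4.png',S)
cv2.imwrite('pics/z4.png',cv2.resize(S[170:290,260:420],(800,600),interpolation=cv2.INTER_CUBIC))"
```

```text
t: 23.75
tcp_pos: [0.6298, 0.0562, 0.04]
tool_rot: [-0.034, 0.877, 0.018, 0.479]
force: [0.6, 0.4, -0.4]
finger_gap: 0.775
gripper_force: 0.0
t: 24.58
tcp_pos: [0.5397, 0.0497, 0.196]
tool_rot: [-0.035, 0.877, 0.017, 0.48]
force: [0.2, -0.3, 0.3]
finger_gap: 0.773
gripper_force: 0.0
```

View pics/z4.png

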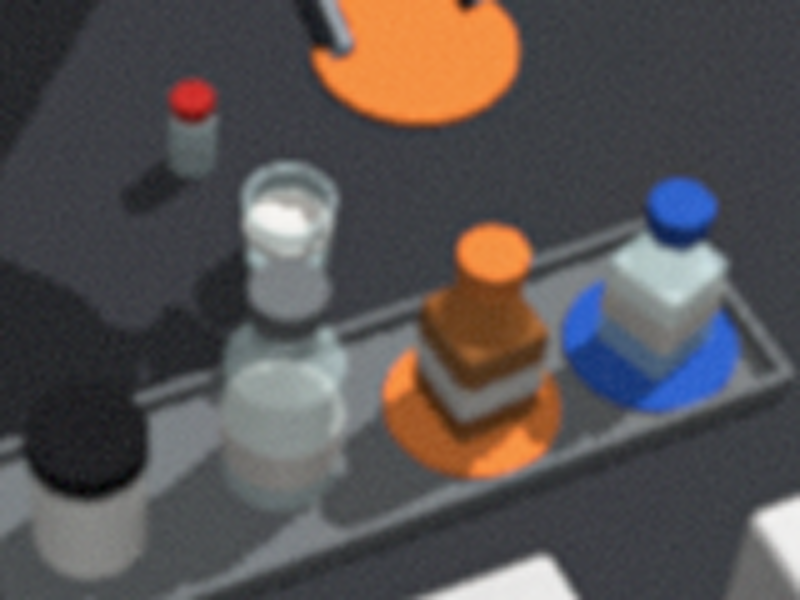

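Both bottles stand upright on their pads (amber cap at crop (493,252), blue cap at (682,200)), and every bystander in this view is in place. One last ray check of the amber centring, then hand in.

```bash
python3 -c "
from h import *
from station import ticket
p=plane('scene',[(358.2,220.0)],.129)[0];d=np.hypot(*(p[:2]-[.6264,.0548]));print(p,d)
if d<.012: print(ticket.sign_off())"
```

```text
[0.62477941 0.05552241 0.129     ] 0.001774314459799756
the job is handed in; nothing more can be done
None
```

Both bottles are standing upright on their pads, released, and the job was handed in at about 24.6 s; by camera each is centred within about 2 mm, though the hand-in returned no pass/fail verdict.

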